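# Raise the counter hatch to its pointer and pass the kit tray through

### The job

Ease the clear sash of the counter hatch up gently until its lower edge, once you let go of it, stays level with the tip of the small pointer on the frame; it sinks back a little when released. Then slide the loaded kit tray under it, fully home and square against the wooden back stop, with the tall valve and the short cap left standing in their pockets. Leave the sash at the pointer, and leave the tape, mug, stapler and mouse where they are.

Things in the scene. Friction and masses are not known exactly. Their poses are not given: they have to be found in the camera images.
- hatch: fixed aluminium frame on the table, open behind: two posts with inner faces 235 mm either side of the middle, header underside at 460 mm. Origin on the table, midway between the posts, in the plane of the sash panel's front; x points through the hatch away from the robot, z up. A wooden back stop, 40 mm high, spans the hatch behind, its face at x = 120 mm
- sash: clear panel 462 mm wide, 215 mm high, in a thin aluminium frame, sliding up and down in the hatch. Along its lower edge a flat aluminium lip, 380 mm long, 8 mm thick, sticks out 30 mm towards the robot, its underside level with the sash's lower edge; no other handle. Origin mid-length of the lower edge, at the panel's front; axes as the hatch. Spring-balanced: stays where left; 3 to 7 N lift it
- sash_edge (a point): middle of the lip's lower front corner, 30 mm in front of the panel; starts 65 to 105 mm above the table; axes as the hatch. The sash's springs give: pushed up, it rises 10 to 26 mm before its top carrier follows, and when released it sinks back by that amount, which is unknown and differs from start to start but hardly changes during a run
- pointer_tip (a point): inner end, mid-thickness, of the dark steel pointer, a level blade 4 mm thick and 26 mm wide on a 36 x 30 mm block clamped to the front of the hatch's post at +y, 22 mm in front of the panel and 16 mm beyond the end of the lip; 175 to 210 mm above the table. The height mark for the sash's lower edge
- tray_push (a point): grey plastic kit tray, 200 mm long (its x), 130 mm wide, 36 mm high, about 0.65 kg loaded, standing on the table in front of one half of the hatch, with its far end beneath the sash. This point: middle of the outer face of the end wall nearest the robot, 18 mm up; x points along the tray towards the hatch
- tray_far_left (a point): on the outer face of the tray's far end wall, 60 mm to its +y side, 18 mm up; to touch the back stop
- tray_far_right (a point): the same, 60 mm to the tray's -y side
- valve_mid (a point): centre of the tall steel valve body, 125 mm high, 48 mm across its foot, standing loose in a 66 x 59 mm pocket, 34 mm deep, at mid-length of the tray
- cap_mid (a point): centre of the short steel cap, 42 mm high, 50 mm across, standing loose in the pocket beside the valve
- clipboard: fixed clipboard, 200 x 150 mm, 10 mm high at its clip, lying in front of the other half of the hatch; origin at the middle of its underside
- tape_mid (a point): loose roll of tape, 60 mm across, 20 mm high, on the table between tray and clipboard; this point is its centre; leave it alone
- mug_mid (a point): white mug, 80 mm across, 90 mm high; this point is its centre; leave it alone
- stapler_mid (a point): black stapler, 130 x 36 mm, 44 mm high; this point is its centre; leave it alone
- mouse_mid (a point): black computer mouse, 100 x 58 mm, 33 mm high; this point is its centre; leave it alone

How it is judged:
By the outcome, as a careful person would: the job done as asked, in the order asked, and still so for the second after the job is handed in, with the robot touching nothing.
It also fails if it takes over 72 s, if anything falls off the work surface, if the arm or the gripper's body presses on something with over 40 N, if the wrist force passes 120 N, or if a joint passes its speed limit or range.

### The arm

A 7-joint arm with a two-finger parallel gripper is mounted at the origin on the work surface. World frame = base frame: x ahead of the robot, y to its left, z up, the work surface at z = 0. Lengths are in m, angles in rad, forces in N, time in s.
With the tool pointing down it reaches from about 0.4 to 0.9 m from the base axis. Payload 5.5 kg.
Tool frame: the origin (TCP) lies midway between the tips of the shut fingers; the grasp point (between the pads) lies 19 mm behind it (ctrl.grasp_offset is the distance from the TCP to the grasp point, in m); z points along the fingers, y is the direction in which the jaws open and shut (so a half turn about z gives the same grasp; the last joint's range is limited). The gripper opens to 85 mm and grips with 20 to 120 N. Pads are 22 mm wide; open, the fingers measure 114 mm over their backs; the gripper's body (76 mm by 85 mm) begins 54 mm behind the grasp point. The pads swing forward as they close: fully open they stand 13 mm farther back than shut.
Start: joints at [1.548, 0.501, -0.427, 1.55, 0.221, 1.138, -0.21], TCP at [0.183, -0.624, 0.231] pointing down, gripper open.
Joint ranges: [-2.88, 2.88], [-0.31, 2.03], [-1.54, 1.56], [0.2, 2.42], [-1.41, 4.55], [0.19, 2.02], [-2.57, 2.57]. Speed limits (rad/s): [2.57, 2.57, 3.14, 3.14, 3.14, 3.14, 3.14].

### API

Orientations are given as a unit quaternion [x, y, z, w].
In Python, from plant import ctrl gives the robot as it stands.
- The arm moves only by the tool arm_command, never from a script. Its argument "commands" is a list of rows, each a list of 3 entries, a list of its own where there are three numbers: the gripper's target within -1 to 1 (shut at 1, half-way at 0, fully open at -1), then the shift along the tool's x, y, z in cm, then the turn, a rotation vector about the tool's x, y, z in degrees. In form: [[gripper, [x, y, z], [ax, ay, az]], ...]. A call has 1 to 8 rows; each row shifts and turns the commanded pose from where the row before left it, along the tool's axes as they then stand; what a row does not reach is not made up. A row lasts 1/8 s, in which the tool goes at most 62.5 mm and 10.7 degrees, less where a joint would pass 70% of its speed; a pose out of reach is approached as far as the arm can. A call with a gripper value outside its range is refused whole. The fingers move at their own pace and stop on an object; "squeeze" is the grip in N (left out, the last holds). Time passes only in rows, so rows that do not move let the fingers close. It gives the time, the measured TCP pose, the force and the opening at its end, in the units of the state.
- ctrl.get_state(): the state, without advancing time (a new reading comes with each control period).
- ctrl.grab_frame(name): name is "scene" or "side" or "wrist"; returns a dict with "img" (384x512x3 uint8, red, green, blue), "fx", "fy", "cx", "cy" (pixels), "rvec" (rotation vector, rad) and "tvec" (3), from world to camera coordinates, as OpenCV has them. Camera axes: x right, y down, z forward; pixel columns grow to the right and rows downward; lengths in m; the calibration is good to about 2 mm. A picture is of the moment at which its call begins. There is no depth.
- ctrl.hand_in(): hands the job in, once; it reports no verdict.
The state is a dict: "clock": time; "joints": joint angles; "qvel": joint speeds; "joint_torque": joint torques, N m; "eef_pos": TCP position; "ee_rot": TCP orientation; "ft_force": force on the tool from outside, world axes, zero at the start; "torque": the same for the moment, N m; "grip_width": opening from 0.0 (shut) to 1.0 (fully open).
Only numpy, scipy, OpenCV 4.12 (cv2) and the standard library are available. Lean on these libraries where they do the work, as an engineer would, in place of code of your own. Each camera call takes 0.05 s, during which the arm holds its last target. There are 200 camera calls.

## Working session

There is one attempt and no reset: what is moved stays moved. The work goes in short steps, Python scripts to look and compute and a tool call to move; the robot and the scene stay as the last step left them, time stands still between calls to the robot, and variables do not carry over. Pictures are saved under pics/ and viewed, about 8 in all and at most 12, crops included, and the job is handed in when it is done.

Besides the shell and the picture viewer there is one more tool, called after "Request:" as name([rows], argument=value, ...), one row to a line, values as JSON. arm_command: Moves the arm, as the interface text tells. Its arguments: {"type":"object","properties":{"commands":{"type":"array","items":{"type":"array"}},"squeeze":{"type":"number"}},"required":["commands"]}

```bash
ls; mkdir -p pics; cat > h.py <<'E'
import numpy as np, cv2
from plant import ctrl
from scipy.spatial.transform import Rotation as R
def grab(n,fn=None):
    f=ctrl.grab_frame(n)
    if fn: cv2.imwrite('pics/'+fn,cv2.cvtColor(f['img'],cv2.COLOR_RGB2BGR))
    return f
def cam(f):
    K=np.array([[f['fx'],0,f['cx']],[0,f['fy'],f['cy']],[0,0,1.]])
    return K,cv2.Rodrigues(np.array(f['rvec'],float))[0],np.array(f['tvec'],float).ravel()
def proj(f,p):
    K,Rm,t=cam(f); q=(Rm@np.atleast_2d(p).T).T+t; q=q@K.T; return q[:,:2]/q[:,2:]
def ray(f,uv):
    K,Rm,t=cam(f); d=Rm.T@np.linalg.inv(K)@np.array([uv[0],uv[1],1.]); return -Rm.T@t,d/np.linalg.norm(d)
def atz(f,uv,z):
    c,d=ray(f,uv); return c+d*(z-c[2])/d[2]
def tri(obs):
    A=np.zeros((3,3));b=np.zeros(3)
    for f,uv in obs:
        c,d=ray(f,uv);P=np.eye(3)-np.outer(d,d);A+=P;b+=P@c
    p=np.linalg.solve(A,b); return p,[np.linalg.norm(proj(f,p)[0]-uv) for f,uv in obs]
E
cat > /tmp/a.py <<'E'
from h import *
import pickle
fs={n:grab(n) for n in('scene','side','wrist')}
pickle.dump(fs,open('f0.pkl','wb'))
for n in('scene','side'):
    cv2.imwrite(f'pics/{n}0.png',cv2.resize(cv2.cvtColor(fs[n]['img'],cv2.COLOR_RGB2BGR),(800,600),interpolation=cv2.INTER_CUBIC))
    c,d=ray(fs[n],(256,192));print(n,c,d,fs[n]['fx'])
print(ctrl.get_state(),ctrl.grasp_offset)
E
cp /tmp/a.py a.py; python3 a.py
```

```text
pics
scene [0.6034326  0.73499998 1.22715909] [-0.05566497 -0.57454192 -0.81658006] 437.2676004683296
side [0.29152775 1.16492328 0.99905622] [ 0.17824913 -0.79609455 -0.57832579] 420.87471910849524
{'clock': 0.15, 'joints': array([ 1.54814366,  0.50165434, -0.4268337 ,  1.55118931,  0.22081448,
        1.13826822, -0.21029912]), 'qvel': array([ 0.0010057 , -0.00307712, -0.00144688, -0.00174616,  0.00069826,
       -0.0004157 , -0.00293219]), 'joint_torque': array([-6.75031682e-03, -5.70036185e+01, -5.82507178e+00, -2.81286210e+01,
        1.07327703e-02,  7.81413051e-03, -6.98458678e-06]), 'eef_pos': array([ 0.18310952, -0.62313943,  0.23049288]), 'ee_rot': array([ 9.89799781e-01,  1.42463521e-01, -7.53807716e-05, -7.30427966e-04]), 'ft_force': array([-0.96780759,  0.35254154,  0.02622414]), 'torque': array([ 0.05103656, -0.00969098, -0.01027128]), 'grip_width': 0.9993114383277482} 0.0187
```

View pics/scene0.png

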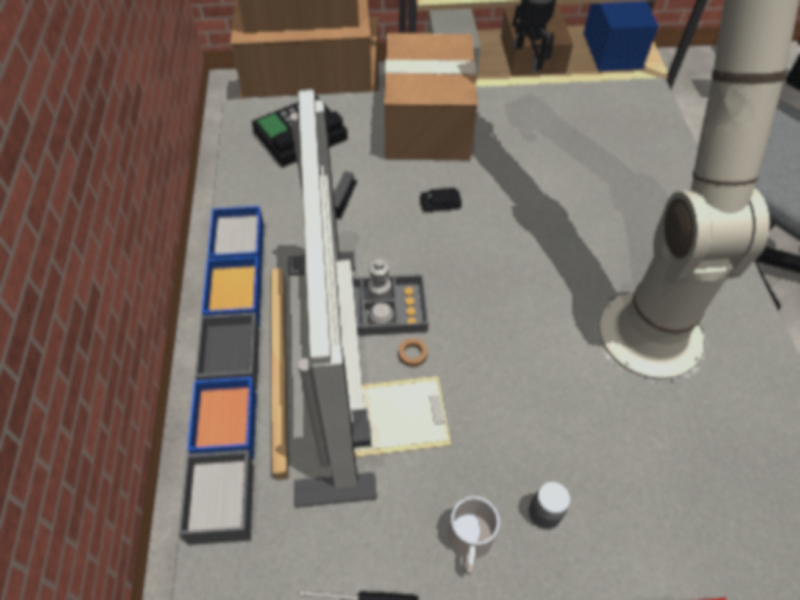

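View pics/side0.png

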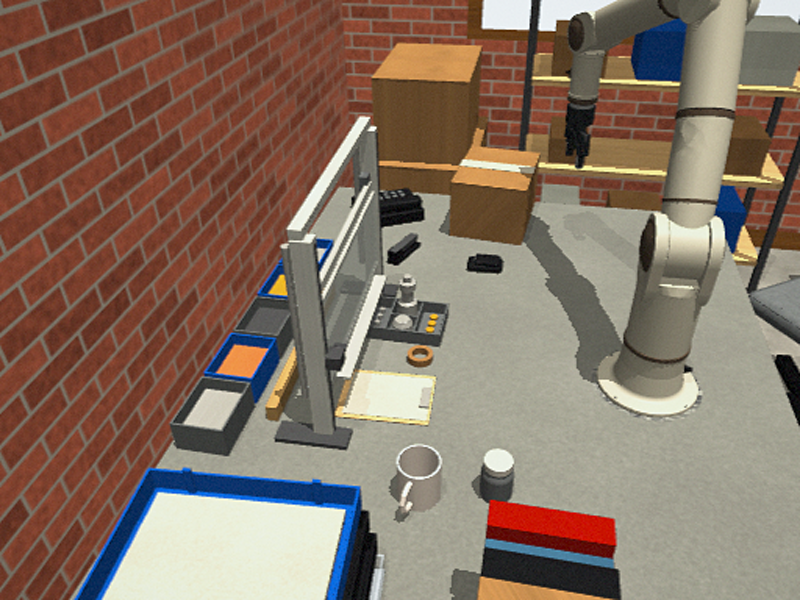

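The scene and side views show the hatch with the tray on the -y half, tape at about (413,351) and the clipboard on the +y half. I'll zoom for the measurements.

```bash
python3 - <<'E'
import pickle,cv2,numpy as np
fs=pickle.load(open('f0.pkl','rb'))
def crop(n,x0,y0):
    im=cv2.cvtColor(fs[n]['img'],cv2.COLOR_RGB2BGR)[y0:y0+200,x0:x0+133]
    im=cv2.resize(im,None,fx=3,fy=3,interpolation=cv2.INTER_CUBIC)
    for i in range(0,133,20): cv2.putText(im,str(x0+i),(3*i,8),0,.3,(0,0,255)); cv2.line(im,(3*i,10),(3*i,14),(0,0,255))
    for i in range(0,200,20): cv2.putText(im,str(y0+i),(0,3*i+4),0,.3,(0,0,255))
    return im
cv2.imwrite('pics/c0.png',np.hstack([crop('scene',165,130),crop('side',165,90)]))
E
```

```text
(no output)
```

View pics/c0.png

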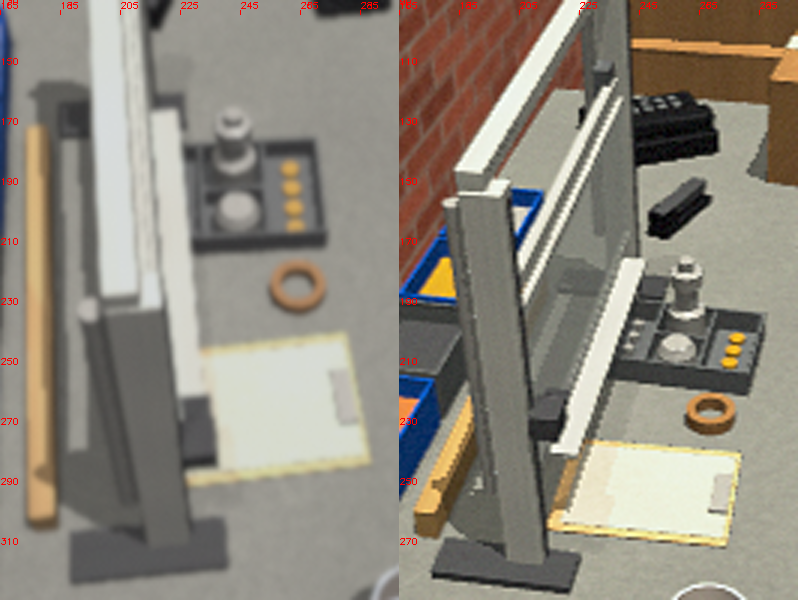

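```bash
cat > m.py <<'E'
from h import *
import pickle
fs=pickle.load(open('f0.pkl','rb'));S,D=fs['scene'],fs['side']
s=lambda x,y:(S,np.array([165+x/3,130+y/3]))
d=lambda x,y:(D,np.array([165+(x-399)/3,90+y/3]))
def show(n,*o):
    p,e=tri(o);print(n,p.round(4),np.round(e,1))
show('lip far top front',s(178,111),d(645,259))
show('lip near top front',s(199,395),d(575,450))
show('ptr inner front top',s(207,397),d(566,396))
show('ptr block outer front top',s(217,440),d(560,408))
show('header near end top inner?',s(138,292),d(487,176))
show('tray nR',s(315,140),d(766,312))
show('tray nL',s(327,237),d(751,374))
for n,p in dict(nR=(315,140),nL=(327,237)).items(): print(n,atz(*s(*p),.036))
for n,p in dict(nR=(766,312),nL=(751,374)).items(): print('side',n,atz(*d(*p),.036))
show('valve top',s(233,112),d(686,263))
show('cap top',s(238,203),d(679,343))
show('tape',s(298,285),d(711,410))
print('stop',atz(*s(47,125),.04),atz(*s(57,520),.04),atz(*s(47,125),.0),atz(*s(57,527),.0))
print('stop side near end front bottom',atz(*d(436,536),0),atz(*d(438,517),.04))
print('foot near front corner',atz(*s(228,565),0.0),atz(*d(573,592),0.0))
print('foot back corner',atz(*s(70,583),0.0))
print('clip corners',[atz(*d(*p),0.004).round(3) for p in((741,452),(726,545))])
E
python3 m.py
```

```text
lip far top front [ 0.6224 -0.1613  0.106 ] [0.1 0.1]
lip near top front [0.622  0.1673 0.0702] [2.2 2. ]
ptr inner front top [0.6101 0.2292 0.1962] [0.8 0.7]
ptr block outer front top [0.6019 0.2805 0.223 ] [0.1 0.1]
header near end top inner? [0.6478 0.2831 0.473 ] [0.6 0.5]
tray nR [ 0.4667 -0.1647  0.0372] [0.9 0.8]
tray nL [ 0.4665 -0.0333  0.0366] [1.1 1. ]
nR [ 0.46923587 -0.16347661  0.036     ]
nL [ 0.46955299 -0.03138798  0.036     ]
side nR [ 0.46453252 -0.1691236   0.036     ]
side nL [ 0.46379515 -0.03702372  0.036     ]
valve top [ 0.564  -0.1455  0.1174] [0.4 0.4]
cap top [ 0.5628 -0.0826  0.0365] [0.1 0.1]
tape [0.5045 0.0133 0.0141] [0. 0.]
stop [ 0.77403159 -0.20518131  0.04      ] [0.75663606 0.26778334 0.04      ] [ 0.77977973 -0.23685967  0.        ] [0.76170925 0.25910577 0.        ]
stop side near end front bottom [0.76441156 0.25955438 0.        ] [0.7532706  0.26898416 0.04      ]
foot near front corner [0.59876841 0.30846598 0.        ] [ 5.95816294e-01  3.09375444e-01 -1.11022302e-16]
foot back corner [0.7487542 0.3149306 0.       ]
clip corners [array([0.458, 0.07 , 0.004]), array([0.451, 0.219, 0.004])]
```

```bash
cat >> h.py <<'E'
def fwd(yaw,tilt):  # tool x ahead,y right,z down; yaw about world z, tilt forward (deg)
    return R.from_euler('z',yaw,degrees=True)*R.from_quat([1,0,0,0])*R.from_euler('y',tilt,degrees=True)
def go(p,yaw,tilt):
    """shift in cm in current tool axes (to be done first), then turn in deg"""
    st=ctrl.get_state();r=R.from_quat(st['ee_rot'])
    print('t',st['clock'],'pos',st['eef_pos'].round(4),'q',st['joints'].round(2),'F',st['ft_force'].round(1),'g',round(st['grip_width'],2))
    print('shift',(r.inv().apply(np.array(p)-st['eef_pos'])*100).round(2),'turn',(r.inv()*fwd(yaw,tilt)).as_rotvec(degrees=True).round(2))
E
python3 -c "
from h import *
go([.40,.03,.28],2.2,0)"
```

```text
t 0.15 pos [ 0.1831 -0.6231  0.2305] q [ 1.55  0.5  -0.43  1.55  0.22  1.14 -0.21] F [-1.   0.4  0. ] g 1.0
shift [ 39.23 -56.55  -4.87] turn [-8.000e-02  1.000e-02  1.418e+01]
```

Request:
arm_command([
  [-1,[3.3,-4.7,-0.6],[0,0,0]],
  [-1,[3.3,-4.7,-0.6],[0,0,0]],
  [-1,[3.3,-4.7,-0.6],[0,0,0]],
  [-1,[3.3,-4.7,-0.6],[0,0,0]],
  [-1,[3.3,-4.7,-0.6],[0,0,0]],
  [-1,[3.3,-4.7,-0.6],[0,0,0]],
  [-1,[3.3,-4.7,-0.6],[0,0,0]],
  [-1,[3.3,-4.7,-0.6],[0,0,0]],
])

```text
clock: 1.15
eef_pos: [0.3308, -0.1866, 0.2795]
ee_rot: [0.99, 0.142, -0.0, 0.0]
ft_force: [1.9, -0.6, 0.2]
grip_width: 1.001
```

Request:
arm_command([
  [1,[3.2,-4.7,0],[0,0,0]],
  [1,[3.2,-4.7,0],[0,0,0]],
  [1,[3.2,-4.7,0],[0,0,0]],
  [1,[3.2,-4.7,0],[0,0,0]],
  [1,[0,0,0],[0,0,7]],
  [1,[0,0,0],[0,0,7]],
  [1,[0,0,0],[0,0,0]],
])

```text
clock: 2.02
eef_pos: [0.4001, 0.0282, 0.2792]
ee_rot: [1.0, 0.021, -0.0, 0.0]
ft_force: [0.1, -0.4, -0.0]
grip_width: 0.0
```

Request:
arm_command([
  [1,[0,0,0],[0,10,0]],
  [1,[0,0,0],[0,10,0]],
  [1,[0,0,0],[0,10,0]],
  [1,[0,0,0],[0,10,0]],
  [1,[0,0,0],[0,10,0]],
  [1,[0,0,0],[0,0,0]],
])

```text
clock: 2.78
eef_pos: [0.4091, 0.0163, 0.2746]
ee_rot: [0.977, 0.019, 0.209, 0.026]
ft_force: [1.0, 0.5, 0.2]
grip_width: 0.004
```

```bash
python3 -c "
from h import *
go([.45,.03,.20],2.2,50)
f=grab('wrist','w1.png');c,d=ray(f,(256,192));print(c,d)"
```

```text
t 2.775 pos [0.4091 0.0163 0.2746] q [ 0.18 -0.3  -0.32  2.37  0.02  0.65 -1.69] F [1.  0.5 0.2] g 0.0
shift [ 0.76 -1.7   8.41] turn [ 3.17 25.96  1.47]
[0.4241529  0.02648496 0.437562  ] [ 0.11261734 -0.06858093 -0.99126888]
```

View pics/w1.png

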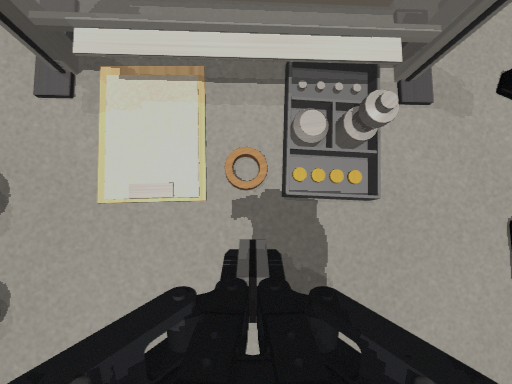

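```bash
cat > m2.py <<'E'
from h import *
import pickle
f=grab('wrist');pickle.dump(f,open('w1.pkl','wb'))
for n,uv,z in [('lipL',(75,58),.098),('lipR',(401,62),.098),('traynL',(283,197),.036),('traynR',(380,199),.036),('trayfL',(288,62),.036),('trayfR',(379,64),.036),('tape',(246,168),.02),('clipnL',(98,203),.004),('clipnR',(206,202),.004)]:
    print(n,atz(f,uv,z).round(4))
E
python3 m2.py
python3 -c "
from h import *
go([.52,.03,.20],2.2,50)"
```

```text
lipL [0.6105 0.2112 0.098 ]
lipR [ 0.6273 -0.1707  0.098 ]
traynL [ 0.465  -0.0385  0.036 ]
traynR [ 0.4661 -0.1713  0.036 ]
trayfL [ 0.655  -0.0432  0.036 ]
trayfR [ 0.6594 -0.174   0.036 ]
tape [0.5056 0.0113 0.02  ]
clipnL [0.4525 0.2146 0.004 ]
clipnR [0.458  0.0661 0.004 ]
t 2.875 pos [0.4105 0.0146 0.2759] q [ 0.19 -0.3  -0.33  2.36  0.02  0.65 -1.69] F [ 0.  -0.1 -0.2] g 0.0
shift [ 6.96 -1.77 11.33] turn [ 3.37 25.9   1.21]
```

Request:
arm_command([
  [1,[2.3,-0.6,3.8],[0,0,0]],
  [1,[2.3,-0.6,3.8],[0,0,0]],
  [1,[2.3,-0.6,3.8],[0,0,0]],
  [1,[0,0,0],[1.1,8.6,0.4]],
  [1,[0,0,0],[1.1,8.6,0.4]],
  [1,[0,0,0],[1.1,8.6,0.4]],
  [1,[0,0,0],[0,0,0]],
])

```text
clock: 3.75
eef_pos: [0.5275, 0.0231, 0.2456]
ee_rot: [0.941, 0.017, 0.337, 0.019]
ft_force: [-0.8, 0.5, 0.6]
grip_width: 0.001
```

```bash
python3 -c "
from h import *
go([.54,.03,.12],2.4,60)
print(fwd(2.4,60).as_quat())"
```

```text
t 3.75 pos [0.5275 0.0231 0.2456] q [-0.23 -0.08  0.03  2.42  0.89  0.2  -2.55] F [-0.8  0.5  0.6] g 0.0
shift [-6.96 -1.27 10.48] turn [ 2.8  20.66  1.24]
[ 0.86583547  0.01813667  0.49989034 -0.01047121]
```

Request:
arm_command([
  [1,[0,0,-1],[0,-10,0]],
  [1,[0,0,-1],[0,-10,0]],
  [1,[0,0,0],[0,0,10]],
  [1,[0,0,0],[0,0,0]],
])

```text
clock: 4.25
eef_pos: [0.5257, 0.0075, 0.2553]
ee_rot: [0.968, -0.082, 0.237, 0.021]
ft_force: [0.4, 0.5, -0.1]
grip_width: 0.005
```

```bash
python3 -c "
from h import *
go([.50,.03,.30],2.4,20)"
```

```text
t 4.25 pos [0.5257 0.0075 0.2553] q [-0.34 -0.04  0.16  2.24  0.34  0.51 -2.18] F [ 0.4  0.5 -0.1] g 0.01
shift [-0.51 -1.78 -5.31] turn [  4.92  -7.54 -11.02]
```

Request:
arm_command([
  [1,[0,0,-0.5],[0,0,-10.5]],
  [1,[0,0,-0.5],[0,0,-10.5]],
  [1,[0,0,-0.5],[0,0,-10.5]],
  [1,[0,0,-0.5],[0,0,-10.5]],
  [1,[0,0,-0.5],[0,0,-10.5]],
  [1,[0,0,-0.5],[0,0,-10.5]],
  [1,[0,0,-0.5],[0,0,-10.5]],
  [1,[0,0,-0.5],[0,0,-10.5]],
])

```text
clock: 5.25
eef_pos: [0.5062, 0.0109, 0.2903]
ee_rot: [0.771, 0.591, 0.162, 0.175]
ft_force: [0.2, -0.5, -0.2]
grip_width: 0.001
```

Request:
arm_command([
  [1,[0,0,0],[0,0,-10.5]],
  [1,[0,0,0],[0,0,-10.5]],
  [1,[0,0,0],[0,0,-10.5]],
  [1,[0,0,0],[0,0,-10.5]],
  [1,[0,0,0],[0,0,-10.5]],
  [1,[0,0,0],[0,0,-10.5]],
  [1,[0,0,0],[0,0,-10.5]],
  [1,[0,0,0],[0,0,-10.5]],
])

```text
clock: 6.25
eef_pos: [0.5063, 0.0109, 0.2903]
ee_rot: [0.178, 0.955, 0.003, 0.238]
ft_force: [-1.2, -0.4, 0.7]
grip_width: 0.004
```

```bash
cat >> h.py <<'E'
def go2(p,yaw,tilt,roll):
    "as go, with a roll about tool z last (deg)"
    st=ctrl.get_state();r=R.from_quat(st['ee_rot'])
    t=fwd(yaw,tilt)*R.from_euler('z',roll,degrees=True)
    print('t',st['clock'],'pos',st['eef_pos'].round(4),'q',st['joints'].round(2),'F',st['ft_force'].round(1),'g',round(st['grip_width'],2))
    print('axes',r.as_matrix().T.round(2).tolist())
    print('shift',(r.inv().apply(np.array(p)-st['eef_pos'])*100).round(2),'turn',(r.inv()*t).as_rotvec(degrees=True).round(2))
E
python3 -c "
from h import *
go2([.50,.03,.30],2.4,70,180)"
```

```text
t 6.25 pos [0.5063 0.0109 0.2903] q [-0.66 -0.15  0.43  2.24  0.42  0.63  0.69] F [-1.2 -0.4  0.7] g 0.0
axes [[-0.82, 0.34, -0.45], [0.34, 0.94, 0.09], [0.46, -0.08, -0.89]]
shift [ 0.73  1.66 -1.3 ] turn [-13.55 -41.31 -18.95]
```

Request:
arm_command([
  [1,[0,0,0],[-2.7,-9,0]],
  [1,[0,0,0],[-2.7,-9,0]],
  [1,[0,0,0],[-2.7,-9,0]],
  [1,[0,0,0],[-2.7,-9,0]],
  [1,[0,0,0],[-2.7,-9,0]],
  [1,[0,0,0],[0,0,0]],
])

```text
clock: 7.0
eef_pos: [0.5387, -0.0004, 0.3345]
ee_rot: [0.185, 0.885, 0.006, 0.427]
ft_force: [0.2, -0.5, 0.3]
grip_width: 0.003
```

```bash
python3 -c "
from h import *
go2([.50,.03,.30],2.4,70,180)"
```

```text
t 7.0 pos [ 5.387e-01 -4.000e-04  3.345e-01] q [ 0.27 -0.23 -0.48  2.41  1.13  0.26 -0.11] F [ 0.2 -0.5  0.3] g 0.0
axes [[-0.57, 0.33, -0.75], [0.32, 0.93, 0.17], [0.76, -0.15, -0.63]]
shift [ 5.81  1.01 -1.19] turn [-13.75 -17.97 -19.1 ]
```

Request:
arm_command([
  [1,[0,0,-1],[-3,-7,0]],
  [1,[0,0,-1],[-3,-7,0]],
  [1,[0,0,-1],[-3,-7,0]],
  [1,[0,0,0],[-3,-7,0]],
  [1,[0,0,0],[0,0,0]],
])

```text
clock: 7.62
eef_pos: [0.5754, -0.0003, 0.3888]
ee_rot: [0.181, 0.83, 0.006, 0.527]
ft_force: [-0.4, -0.4, 0.3]
grip_width: 0.0
```

```bash
python3 -c "
from h import *
go2([.50,.03,.30],2.4,70,180)"
```

```text
t 7.625 pos [ 5.754e-01 -3.000e-04  3.888e-01] q [ 0.76 -0.29 -0.93  2.42  2.17  0.24 -1.2 ] F [-0.4 -0.4  0.3] g 0.0
axes [[-0.38, 0.31, -0.87], [0.29, 0.93, 0.2], [0.88, -0.18, -0.44]]
shift [11.54 -1.16 -3.22] turn [-13.6   -4.9  -18.37]
```

Request:
arm_command([
  [1,[2,0,-1.5],[-3,-4,0]],
  [1,[3,0,-1.5],[-3,-4,0]],
  [1,[3,0,-1.5],[-3,-4,0]],
  [1,[3,0,0],[-3,0,0]],
  [1,[3,0,0],[0,0,0]],
  [1,[0,0,0],[0,0,0]],
])

```text
clock: 8.38
eef_pos: [0.6058, 0.0908, 0.3808]
ee_rot: [0.146, 0.801, 0.048, 0.579]
ft_force: [-0.4, 0.2, -0.1]
grip_width: -0.002
```

```bash
python3 -c "
from h import *
go2([.52,.03,.20],2.4,75,180)"
```

```text
t 8.375 pos [0.6058 0.0908 0.3808] q [ 1.21 -0.31 -1.53  2.42  2.51  0.46 -1.69] F [-0.4  0.2 -0.1] g -0.0
axes [[-0.29, 0.29, -0.91], [0.18, 0.95, 0.25], [0.94, -0.09, -0.33]]
shift [ 17.22 -11.77  -1.61] turn [ -8.17  -3.   -17.38]
```

```bash
cat > fk.py <<'E'
import numpy as np
from scipy.spatial.transform import Rotation as R
from scipy.optimize import least_squares
D=[([.1831,-.6231,.2305],[.98980,.14246,-.00008,-.00073],[1.54814,.50165,-.42683,1.55119,.22081,1.13827,-.2103]),
([.4091,.0163,.2746],[.977,.019,.209,.026],[.18,-.3,-.32,2.37,.02,.65,-1.69]),
([.5275,.0231,.2456],[.941,.017,.337,.019],[-.23,-.08,.03,2.42,.89,.2,-2.55]),
([.5257,.0075,.2553],[.968,-.082,.237,.021],[-.34,-.04,.16,2.24,.34,.51,-2.18]),
([.5063,.0109,.2903],[.178,.955,.003,.238],[-.66,-.15,.43,2.24,.42,.63,.69]),
([.5387,-.0004,.3345],[.185,.885,.006,.427],[.27,-.23,-.48,2.41,1.13,.26,-.11]),
([.5754,-.0003,.3888],[.181,.83,.006,.527],[.76,-.29,-.93,2.42,2.17,.24,-1.2]),
([.6058,.0908,.3808],[.146,.801,.048,.579],[1.21,-.31,-1.53,2.42,2.51,.46,-1.69])]
ax='zyzyzyz'
def fk(q,P,sg):
    r=R.from_euler('z',P[0]);p=np.zeros(3)
    # translations after each joint: along z and x in local frame
    for i in range(7):
        r=r*R.from_euler(ax[i],sg[i]*q[i]); p=p+r.apply([P[1+2*i],0,P[2+2*i]])
    return p,r*R.from_euler('z',P[15])
def res(P,sg,D=D):
    o=[]
    for p,q,j in D:
        pp,rr=fk(j,P,sg);o+=list((pp-p)*5)+list((rr.inv()*R.from_quat(q)).as_rotvec())
    return np.r_[o,.003*np.array(P)]
if __name__=='__main__':
    import itertools
    best=None
    for s1,s3,s5,s7 in itertools.product([1,-1],repeat=4):
      for s6 in(1,-1):
        sg=[s1,1,s3,1,s5,s6,s7]
        for a in(0,3.1):
            P0=np.zeros(16);P0[0]=a;P0[2]=.3;P0[6]=.4;P0[10]=.4;P0[14]=.25
            s=least_squares(res,P0,args=(sg,),max_nfev=40)
            if best is None or s.cost<best[0]: best=(s.cost,sg,s.x)
    s=least_squares(res,best[2],args=(best[1],))
    print(s.cost,best[1],s.x.round(3));r=s.fun[:-16].reshape(-1,6);print(r.round(3))
    np.savez('fk.npz',P=s.x,sg=best[1])
E
python3 fk.py
```

```text
0.01034105267494122 [-1, 1, -1, 1, -1, 1, -1] [-4.200e-02 -1.500e-02  3.400e-01  1.800e-02  2.490e-01 -5.000e-03
  2.490e-01 -8.000e-03  2.350e-01 -1.000e-03  2.350e-01 -0.000e+00
  1.760e-01 -3.000e-03  1.760e-01  1.542e+00]
[[-0.01  -0.019 -0.01   0.    -0.    -0.014]
 [ 0.006  0.017  0.011  0.021  0.008 -0.008]
 [-0.031  0.014 -0.001  0.029  0.003  0.007]
 [-0.034  0.026  0.006  0.017  0.001 -0.01 ]
 [-0.052  0.036  0.009 -0.023  0.003 -0.01 ]
 [ 0.     0.018  0.005 -0.037  0.011 -0.005]
 [ 0.035  0.013 -0.009 -0.032  0.009  0.019]
 [ 0.047 -0.031 -0.011 -0.036  0.01   0.021]]
```

```bash
cat > ik.py <<'E'
from fk import *
z=np.load('fk.npz');P,sg=z['P'],z['sg']
lo=np.array([-2.88,-.31,-1.54,.2,-1.41,.19,-2.57])+.08;hi=np.array([2.88,2.03,1.56,2.42,4.55,2.02,2.57])-.08
def fwd(yaw,tilt,roll):
    return R.from_euler('z',yaw,degrees=True)*R.from_quat([1,0,0,0])*R.from_euler('y',tilt,degrees=True)*R.from_euler('z',roll,degrees=True)
def ik(p,rt,q0,w=.01):
    f=lambda q:np.r_[(fk(q,P,sg)[0]-p)*5,(fk(q,P,sg)[1].inv()*rt).as_rotvec(),w*(q-q0)]
    s=least_squares(f,np.clip(q0,lo+.01,hi-.01),bounds=(lo,hi),max_nfev=60)
    e=s.fun[:6];return s.x,np.linalg.norm(e[:3])/5,np.linalg.norm(e[3:])
if __name__=='__main__':
    from h import *
    f=__import__('pickle').load(open('f0.pkl','rb'))
    for n,(u,v),zz in [('mug',(475,522),.09),('can',(553,500),.07),('mouse',(440,200),.03),('stapler',(345,194),.04)]: print(n,atz(f['scene'],(u/1.5625,v/1.5625),zz).round(3))
    rng=np.random.default_rng(0)
    cur=np.array([1.21,-.31,-1.53,2.42,2.51,.46,-1.69]);mid=(lo+hi)/2
    for yaw in(-50,-30,0,30,50):
      for tilt in(60,70,80):
        b=None
        for roll in(0,90,180,270):
          for k in range(3):
            q,e,a=ik(np.array([.60,.03,.10]),fwd(yaw,tilt,roll),[cur,mid,rng.uniform(lo,hi)][k])
            if e<.01 and a<.05:
                m=np.min(np.minimum(q-lo,hi-q)); 
                if b is None or m>b[0]: b=(m,roll,q.round(2),abs(q-cur).max().round(2))
        print(yaw,tilt,b)
E
sed -i 's/,P,sg)\[0\]-p/,P,sg)[0]-p/' ik.py; timeout 500 python3 ik.py
```

```text
mug [0.439 0.393 0.09 ]
can [0.297 0.359 0.07 ]
mouse [ 0.402 -0.392  0.03 ]
stapler [ 0.628 -0.419  0.04 ]Traceback (most recent call last):
  File "ik.py", line 21, in <module>
    q,e,a=ik(np.array([.60,.03,.10]),fwd(yaw,tilt,roll),[cur,mid,rng.uniform(lo,hi)][k])
                                     ~~~^^^^^^^^^^^^^^^
TypeError: fwd() takes 2 positional arguments but 3 were given
```

```bash
sed -i '/from h import/d; /pickle/d' ik.py; timeout 500 python3 ik.py
```

```text
Traceback (most recent call last):
  File "ik.py", line 11, in <module>
    for n,(u,v),zz in [('mug',(475,522),.09),('can',(553,500),.07),('mouse',(440,200),.03),('stapler',(345,194),.04)]: print(n,atz(f['scene'],(u/1.5625,v/1.5625),zz).round(3))
                                                                                                                               ^^^
NameError: name 'atz' is not defined
```

```bash
sed -i "/'mug'/d" ik.py; timeout 500 python3 ik.py
```

```text
-50 60 (np.float64(0.24980699123466854), 0, array([-0.39,  0.72, -0.27,  2.09,  1.57,  1.2 ,  1.95]), np.float64(3.64))
-50 70 (np.float64(0.26829327066016617), 0, array([-0.51,  0.82, -0.19,  2.07,  1.61,  1.34,  1.82]), np.float64(3.51))
-50 80 (np.float64(0.30902750572126747), 0, array([-1.16,  1.04,  0.54,  2.03,  1.32,  0.97,  1.78]), np.float64(3.47))
-30 60 (np.float64(0.01736168195126364), 0, array([-0.53,  0.63, -0.02,  2.32,  2.01,  0.96,  1.75]), np.float64(3.44))
-30 70 (np.float64(0.017833194862270307), 0, array([-0.64,  0.77,  0.04,  2.32,  2.04,  1.17,  1.58]), np.float64(3.27))
-30 80 (np.float64(0.05157343186553609), 0, array([-0.73,  0.92,  0.1 ,  2.29,  2.01,  1.35,  1.45]), np.float64(3.14))
0 60 None
0 70 None
0 80 None
30 60 (np.float64(4.440892098500626e-16), 0, array([ 1.26,  1.05, -1.1 ,  2.34,  3.46,  0.29,  2.49]), np.float64(4.18))
30 70 (np.float64(4.440892098500626e-16), 90, array([ 1.4 ,  1.35, -1.13,  2.34,  3.62,  0.31,  1.07]), np.float64(2.76))
30 80 (np.float64(4.440892098500626e-16), 90, array([ 1.13,  1.16, -0.73,  2.34,  4.21,  0.86,  0.45]), np.float64(2.14))
50 60 (np.float64(0.01147877371278705), 0, array([ 1.46,  1.57, -1.45,  2.16,  1.22,  0.46, -1.12]), np.float64(1.88))
50 70 (np.float64(0.07197662405069138), 0, array([-0.08,  0.93,  0.65,  2.16,  4.4 ,  1.66,  1.24]), np.float64(2.93))
50 80 (np.float64(0.08644857679194917), 0, array([-0.01,  1.06,  0.59,  2.12,  4.34,  1.85,  1.32]), np.float64(3.01))
```

```bash
cat > plan.py <<'E'
from ik import *
import h
st=h.ctrl.get_state();qc=st['joints']
ref=np.array([-.45,.3,-.0,2.1,1.4,1.0,.3])
for roll in(90,180,-90,-60,60,-120,120):
    q,e,a=ik(np.array([.50,.09,.19]),fwd(-42,62,roll),ref);q2,e2,a2=ik(np.array([.60,.03,.10]),fwd(-42,66,roll),q)
    print(roll,q.round(2),round(e,3),round(a,2),'|',q2.round(2),round(e2,3),round(a2,2))
print(fk(qc,P,sg)[0],st['eef_pos'])
E
python3 plan.py
```

```text
90 [-0.73  0.44 -0.17  2.3   1.4   1.19  0.42] 0.0 0.0 | [-0.6   0.73 -0.04  2.19  1.72  1.13  0.21] 0.0 0.0
180 [-0.78  0.44 -0.11  2.31  1.39  1.16 -1.16] 0.0 0.0 | [-0.65  0.73  0.02  2.2   1.72  1.1  -1.37] 0.0 0.0
-90 [-1.67  0.66  0.94  2.29  1.04  0.67 -2.49] 0.0 0.0 | [-1.52  1.18  1.07  2.16  0.89  0.27 -2.49] 0.002 0.03
-60 [-1.94  1.14  1.4   2.28 -0.07  0.4  -2.  ] 0.0 0.0 | [-1.67  1.54  1.34  2.18 -1.02  0.27 -1.27] 0.0 0.0
60 [-0.71  0.44 -0.18  2.29  1.4   1.2   0.94] 0.0 0.0 | [-0.59  0.73 -0.05  2.19  1.73  1.14  0.74] 0.0 0.0
-120 [-0.83  0.45 -0.06  2.3   1.38  1.15 -2.21] 0.0 0.0 | [-0.69  0.74  0.06  2.2   1.7   1.07 -2.43] 0.0 0.0
120 [-0.74  0.44 -0.15  2.3   1.4   1.18 -0.11] 0.0 0.0 | [-0.62  0.73 -0.02  2.2   1.72  1.12 -0.31] 0.0 0.0
[0.61448905 0.08098164 0.37691672] [0.60576328 0.09075938 0.38083741]
```

```bash
cat > path.py <<'E'
from ik import *
import h
st=h.ctrl.get_state();qc=st['joints']
qa=np.array([-.73,.44,-.17,2.3,1.4,1.19,.42])
N=24;rp,rr=st['eef_pos'],R.from_quat(st['ee_rot'])
p0,r0=fk(qc,P,sg)
for i in range(1,N+1):
    p,r=fk(qc+(qa-qc)*i/N,P,sg)
    print(i,p.round(3),'ax',r.as_matrix()[:,2].round(2),'shift',(r0.inv().apply(p-p0)*100).round(1).tolist(),'turn',(r0.inv()*r).as_rotvec(degrees=True).round(1).tolist())
    p0,r0=p,r
E
python3 path.py
```

```text
1 [0.616 0.088 0.394] ax [ 0.95 -0.12 -0.3 ] shift [-1.4, 1.1, -0.5] turn [-1.1, -1.5, -1.2]
2 [0.617 0.093 0.408] ax [ 0.95 -0.12 -0.27] shift [-1.2, 0.8, -0.4] turn [-0.7, -1.3, -1.2]
3 [0.618 0.097 0.418] ax [ 0.96 -0.11 -0.26] shift [-0.9, 0.6, -0.3] turn [-0.4, -1.0, -1.3]
4 [0.618 0.1   0.425] ax [ 0.96 -0.11 -0.25] shift [-0.6, 0.4, -0.2] turn [-0.1, -0.6, -1.4]
5 [0.619 0.101 0.429] ax [ 0.96 -0.12 -0.24] shift [-0.3, 0.2, -0.1] turn [0.2, -0.3, -1.5]
6 [0.619 0.102 0.429] ax [ 0.96 -0.12 -0.24] shift [-0.0, 0.1, 0.0] turn [0.4, 0.0, -1.7]
7 [0.62  0.102 0.426] ax [ 0.96 -0.13 -0.25] shift [0.3, 0.0, 0.1] turn [0.6, 0.4, -1.9]
8 [0.62  0.102 0.419] ax [ 0.95 -0.15 -0.26] shift [0.6, -0.0, 0.2] turn [0.7, 0.7, -2.2]
9 [0.619 0.103 0.41 ] ax [ 0.95 -0.16 -0.28] shift [0.9, -0.0, 0.2] turn [0.8, 1.0, -2.5]
10 [0.618 0.103 0.399] ax [ 0.94 -0.17 -0.3 ] shift [1.2, 0.0, 0.2] turn [0.9, 1.3, -2.8]
11 [0.617 0.103 0.385] ax [ 0.93 -0.19 -0.32] shift [1.4, 0.1, 0.3] turn [0.9, 1.6, -3.1]
12 [0.614 0.104 0.369] ax [ 0.91 -0.21 -0.35] shift [1.6, 0.2, 0.3] turn [0.9, 1.8, -3.5]
13 [0.6
[... 378 characters left out ...]
 [ 0.81 -0.33 -0.48] shift [1.9, 0.8, 0.1] turn [0.9, 2.3, -5.2]
18 [0.573 0.106 0.259] ax [ 0.79 -0.36 -0.49] shift [1.8, 0.9, 0.1] turn [0.9, 2.3, -5.5]
19 [0.562 0.105 0.243] ax [ 0.77 -0.4  -0.51] shift [1.7, 1.0, -0.0] turn [1.0, 2.3, -5.7]
20 [0.55  0.104 0.228] ax [ 0.74 -0.43 -0.51] shift [1.6, 1.0, -0.1] turn [1.0, 2.3, -5.9]
21 [0.538 0.102 0.215] ax [ 0.72 -0.47 -0.51] shift [1.5, 1.0, -0.2] turn [1.1, 2.2, -6.1]
22 [0.525 0.099 0.204] ax [ 0.7  -0.51 -0.5 ] shift [1.4, 0.9, -0.3] turn [1.3, 2.2, -6.2]
23 [0.512 0.096 0.196] ax [ 0.68 -0.55 -0.49] shift [1.3, 0.9, -0.3] turn [1.4, 2.2, -6.3]
24 [0.499 0.093 0.19 ] ax [ 0.66 -0.59 -0.47] shift [1.2, 0.8, -0.4] turn [1.5, 2.3, -6.3]
```

Request:
arm_command([
  [1,[0,0,-0.5],[8.2,-2.2,3]],
  [1,[0,0,-0.5],[8.2,-2.2,3]],
  [1,[0,0,-0.5],[8.2,-2.2,3]],
  [1,[0,0,-0.5],[8.2,-2.2,3]],
  [1,[0,0,0],[0,0,0]],
])

```text
clock: 9.0
eef_pos: [0.5738, 0.0715, 0.4391]
ee_rot: [0.3, 0.752, -0.049, 0.584]
ft_force: [1.0, 0.9, 0.6]
grip_width: 0.003
```

```bash
python3 -c "
from h import *
go2([.50,.09,.19],-42,62,90)
print((R.from_quat(ctrl.get_state()['ee_rot']).inv()*(fwd(-42,62)*R.from_euler('z',130,degrees=True))).as_rotvec(degrees=True))"
```

```text
t 9.0 pos [0.5738 0.0715 0.4391] q [ 0.98 -0.31 -1.53  2.26  1.42  0.75 -0.9 ] F [1.  0.9 0.6] g 0.0
axes [[-0.14, 0.39, -0.91], [0.51, 0.81, 0.28], [0.85, -0.43, -0.31]]
shift [24.38 -9.15  0.71] turn [  6.38  18.59 -99.99]
[ 11.35041104  14.04408071 -60.36229046]
```

Request:
arm_command([
  [1,[3,-1.1,0],[1,2,-9]],
  [1,[3,-0.6,0],[1,2,-9]],
  [1,[3,0,0],[1,2,-9]],
  [1,[3,0.5,0],[1,2,-9]],
  [1,[0,0,0],[0,0,0]],
])

```text
clock: 9.62
eef_pos: [0.5074, 0.0638, 0.3544]
ee_rot: [0.068, 0.851, -0.219, 0.472]
ft_force: [0.7, -0.0, 0.2]
grip_width: -0.004
```

```bash
python3 -c "
from h import *
go2([.50,.09,.19],-42,62,90)"
```

```text
t 9.625 pos [0.5074 0.0638 0.3544] q [ 0.89 -0.31 -1.53  2.36  1.22  0.75 -0.23] F [ 0.7 -0.   0.2] g -0.0
axes [[-0.54, -0.09, -0.83], [0.32, 0.89, -0.31], [0.77, -0.44, -0.46]]
shift [13.87  7.18  5.8 ] turn [  6.    10.03 -63.65]
```

Request:
arm_command([
  [1,[1,0.5,1],[1,1.6,-10]],
  [1,[1,0.5,1],[1,1.6,-10]],
  [1,[1,0.5,1],[1,1.6,-10]],
  [1,[1,0.5,0],[1,1.6,-10]],
  [1,[1,0.5,0],[1,1.6,-10]],
  [1,[0,0,0],[0,0,0]],
])

```text
clock: 10.38
eef_pos: [0.4746, 0.0286, 0.3339]
ee_rot: [-0.271, 0.824, -0.411, 0.28]
ft_force: [-0.2, 0.5, -0.5]
grip_width: -0.002
```

```bash
python3 -c "
from h import *
go2([.53,.08,.22],-42,62,90)"
```

```text
t 10.375 pos [0.4746 0.0286 0.3339] q [ 0.9  -0.31 -1.53  2.37  1.07  0.81  0.75] F [-0.2  0.5 -0.5] g -0.0
axes [[-0.7, -0.68, -0.24], [-0.22, 0.52, -0.83], [0.68, -0.53, -0.51]]
shift [-4.62 10.88  6.86] turn [  2.97   3.54 -13.84]
```

Request:
arm_command([
  [1,[-0.8,1.8,1.5],[1,1,-3]],
  [1,[-0.8,1.8,1.5],[1,1,-3]],
  [1,[-0.8,1.8,1.5],[1,1,-3]],
  [1,[-0.8,1.8,1.5],[0,0,-3]],
  [1,[-0.8,1.8,1.5],[0,0,0]],
  [1,[-0.6,1.8,0],[0,0,0]],
  [1,[0,0,0],[0,0,0]],
])

```text
clock: 11.25
eef_pos: [0.4628, 0.0176, 0.3061]
ee_rot: [-0.364, 0.797, -0.423, 0.233]
ft_force: [-0.1, 0.1, 0.3]
grip_width: 0.0
```

```bash
python3 -c "
from h import *
go2([.53,.08,.22],-42,62,90)"
```

```text
t 11.25 pos [0.4628 0.0176 0.3061] q [ 0.91 -0.31 -1.53  2.42  1.1   0.75  0.91] F [-0.1  0.1  0.3] g 0.0
axes [[-0.63, -0.78, -0.06], [-0.38, 0.38, -0.84], [0.68, -0.5, -0.53]]
shift [-8.51  7.05  6.01] turn [ 4.44  4.54 -1.63]
```

```bash
cat >> h.py <<'E'
def aim(v,p):
    "least turn that brings tool z onto v; shift in present tool axes"
    st=ctrl.get_state();r=R.from_quat(st['ee_rot']);v=r.inv().apply(np.array(v)/np.linalg.norm(v))
    a=np.cross([0,0,1],v);a=a/np.linalg.norm(a)*np.degrees(np.arccos(v[2]))
    print('t',st['clock'],'pos',st['eef_pos'].round(4),'q',st['joints'].round(2),'F',st['ft_force'].round(1),'g',round(st['grip_width'],2))
    print('axes',r.as_matrix().T.round(2).tolist())
    print('shift',(r.inv().apply(np.array(p)-st['eef_pos'])*100).round(2),'turn',a.round(1))
E
python3 -c "
from h import *
aim([0.0,0,-1],[.45,.1,.33])"
```

```text
t 11.25 pos [0.4628 0.0176 0.3061] q [ 0.91 -0.31 -1.53  2.42  1.1   0.75  0.91] F [-0.1  0.1  0.3] g 0.0
axes [[-0.63, -0.78, -0.06], [-0.38, 0.38, -0.84], [0.68, -0.5, -0.53]]
shift [-5.75  1.59 -6.3 ] turn [-57.6   4.4   0. ]
```

Request:
arm_command([
  [1,[-1,0,-1],[-9.6,0.7,0]],
  [1,[-1,0,-1],[-9.6,0.7,0]],
  [1,[-1,0,-1],[-9.6,0.7,0]],
  [1,[-1,0,-1],[-9.6,0.7,0]],
  [1,[-1,0,0],[-9.6,0.7,0]],
  [1,[-1,0,0],[-9.6,0.7,0]],
  [1,[0,0,0],[0,0,0]],
])

```text
clock: 12.12
eef_pos: [0.4814, 0.0712, 0.3358]
ee_rot: [-0.41, 0.912, -0.028, 0.018]
ft_force: [-0.1, 0.7, 0.0]
grip_width: 0.001
```

```bash
python3 -c "
from h import *
aim([0.0,0,-1],[.45,.1,.33])"
```

```text
t 12.125 pos [0.4814 0.0712 0.3358] q [ 0.43  0.08 -0.71  1.84  0.11  1.19  2.11] F [-0.1  0.7  0. ] g 0.0
axes [[-0.66, -0.75, -0.01], [-0.75, 0.66, -0.07], [0.06, -0.04, -1.0]]
shift [-0.06  4.3   0.29] turn [-3.8  0.6  0. ]
```

```bash
python3 -c "
from h import *
aim([0.22,-.84,-.5],[.42,.05,.28])"
```

```text
t 12.125 pos [0.4814 0.0712 0.3358] q [ 0.43  0.08 -0.71  1.84  0.11  1.19  2.11] F [-0.1  0.7  0. ] g 0.0
axes [[-0.66, -0.75, -0.01], [-0.75, 0.66, -0.07], [0.06, -0.04, -1.0]]
shift [5.72 3.55 5.3 ] turn [46.7 33.1 -0. ]
```

Request:
arm_command([
  [1,[0.9,0.6,1],[7.8,5.5,0]],
  [1,[0.9,0.6,1],[7.8,5.5,0]],
  [1,[0.9,0.6,1],[7.8,5.5,0]],
  [1,[0.9,0.6,0],[7.8,5.5,0]],
  [1,[0.9,0.6,0],[7.8,5.5,0]],
  [1,[0.9,0.6,0],[7.8,5.5,0]],
  [1,[0,0,0],[0,0,0]],
])

```text
clock: 13.0
eef_pos: [0.4182, 0.0523, 0.3027]
ee_rot: [-0.35, 0.791, -0.497, -0.074]
ft_force: [0.3, -0.9, 0.0]
grip_width: 0.003
```

```bash
python3 -c "
from h import *
aim([.66,-.59,-.47],[.51,.09,.2])
go2([.51,.09,.20],-42,62,90)"
```

```text
t 13.0 pos [0.4182 0.0523 0.3027] q [-0.21  0.45 -0.79  2.04  0.94  1.77  1.  ] F [ 0.3 -0.9  0. ] g 0.0
axes [[-0.74, -0.48, 0.47], [-0.63, 0.26, -0.73], [0.23, -0.84, -0.5]]
shift [-13.41   2.75   4.05] turn [ 13.3 -25.4   0. ]
t 13.0 pos [0.4182 0.0523 0.3027] q [-0.21  0.45 -0.79  2.04  0.94  1.77  1.  ] F [ 0.3 -0.9  0. ] g 0.0
axes [[-0.74, -0.48, 0.47], [-0.63, 0.26, -0.73], [0.23, -0.84, -0.5]]
shift [-13.41   2.75   4.05] turn [  9.58 -26.98  15.98]
```

Reached the intended branch. Swing forward and lower.

Request:
arm_command([
  [1,[-3.3,0.7,1],[2.4,-6.7,4]],
  [1,[-3.3,0.7,1],[2.4,-6.7,4]],
  [1,[-3.3,0.7,1],[2.4,-6.7,4]],
  [1,[-3.3,0.7,1],[2.4,-6.7,4]],
  [1,[0,0,0],[0,0,0]],
])

```text
clock: 13.62
eef_pos: [0.5188, 0.1037, 0.225]
ee_rot: [-0.343, 0.784, -0.473, 0.208]
ft_force: [-0.4, -0.6, 0.2]
grip_width: -0.002
```

```bash
python3 -c "
from h import *
go2([.53,.09,.085],-42,68,90)"
```

```text
t 13.625 pos [0.5188 0.1037 0.225 ] q [-0.28  0.53 -0.73  2.22  1.42  1.49  0.47] F [-0.4 -0.6  0.2] g -0.0
axes [[-0.68, -0.74, -0.0], [-0.34, 0.32, -0.88], [0.65, -0.6, -0.47]]
shift [ 0.28 11.57  8.08] turn [ 5.81 -0.52 -0.39]
```

```bash
python3 -c "
from h import *
go2([.57,.085,.065],-42,75,90)"
```

```text
t 13.625 pos [0.5188 0.1037 0.225 ] q [-0.28  0.53 -0.73  2.22  1.42  1.49  0.47] F [-0.4 -0.6  0.2] g -0.0
axes [[-0.68, -0.74, -0.0], [-0.34, 0.32, -0.88], [0.65, -0.6, -0.47]]
shift [-2.06 11.81 11.92] turn [12.81 -0.54 -0.36]
```

Request:
arm_command([
  [1,[0,2.5,0],[3.2,-0.1,0]],
  [1,[0,2.5,0],[3.2,-0.1,0]],
  [1,[0,2.5,0],[3.2,-0.1,0]],
  [1,[0,2.5,0],[3.2,-0.1,0]],
  [1,[0,0,0],[0,0,0]],
])

```text
clock: 14.25
eef_pos: [0.4896, 0.1312, 0.1312]
ee_rot: [-0.321, 0.726, -0.556, 0.246]
ft_force: [-0.3, 0.1, 1.6]
grip_width: 0.0
```

```bash
python3 -c "
from h import *
go2([.565,.09,.065],-42,75,90)"
```

```text
t 14.25 pos [0.4896 0.1312 0.1312] q [-0.56  0.93 -0.58  2.17  1.5   1.77  0.09] F [-0.3  0.1  1.6] g 0.0
axes [[-0.67, -0.74, -0.0], [-0.19, 0.18, -0.97], [0.71, -0.65, -0.26]]
shift [-2.03  4.22  9.78] turn [ 0.08 -0.32 -0.09]
```

Request:
arm_command([
  [1,[-1,2.1,2.2],[0,0,0]],
  [1,[-1,2.1,2.2],[0,0,0]],
  [1,[0,0,2],[0,0,0]],
  [1,[0,0,2],[0,0,0]],
  [1,[0,0,0],[0,0,0]],
])

```text
clock: 14.88
eef_pos: [0.5571, 0.0966, 0.0722]
ee_rot: [-0.318, 0.726, -0.557, 0.248]
ft_force: [0.1, 0.2, -0.2]
grip_width: -0.002
```

```bash
python3 -c "
from h import *
go2([.63,.035,.065],-42,75,90)
a=grab('side');b=grab('wrist')
cv2.imwrite('pics/a1.png',cv2.cvtColor(np.hstack([cv2.resize(a['img'][60:280,160:320],(436,600),interpolation=cv2.INTER_CUBIC),cv2.resize(b['img'],(364,273)).copy() if 0 else np.vstack([cv2.resize(b['img'],(364,273)),np.zeros((327,364,3),np.uint8)])]),cv2.COLOR_RGB2BGR))"
```

```text
t 14.875 pos [0.5571 0.0966 0.0722] q [-0.48  1.04 -0.45  2.1   1.68  1.69  0.09] F [ 0.1  0.2 -0.2] g -0.0
axes [[-0.67, -0.74, -0.01], [-0.18, 0.18, -0.97], [0.71, -0.65, -0.26]]
shift [-0.37 -1.74  9.41] turn [-0.16 -0.34 -0.47]
```

View pics/a1.png

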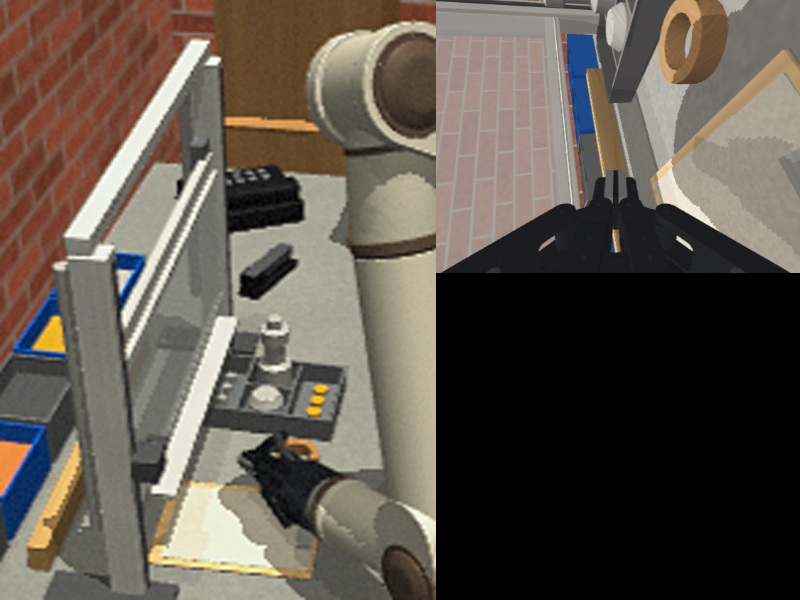

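Request:
arm_command([
  [1,[0,-0.4,2],[0,0,0]],
  [1,[0,-0.4,2],[0,0,0]],
  [1,[-0.1,-0.4,2],[0,0,0]],
  [1,[-0.1,-0.4,2],[0,0,0]],
  [1,[-0.1,-0.1,1.4],[0,0,0]],
  [1,[0,0,0],[0,0,0]],
])

```text
clock: 15.72
eef_pos: [0.6292, 0.0359, 0.0627]
ee_rot: [-0.319, 0.726, -0.557, 0.248]
ft_force: [-0.9, 0.0, -0.1]
grip_width: 0.004
```

```bash
cat > look.py <<'E'
from h import *
import sys
a=grab('side');b=grab('scene');n=sys.argv[1]
def c(f,x0,y0): return cv2.resize(f['img'][y0:y0+150,x0:x0+100],(400,600),interpolation=cv2.INTER_CUBIC)
cv2.imwrite(f'pics/{n}.png',cv2.cvtColor(np.hstack([c(a,190,120),c(b,190,160)]),cv2.COLOR_RGB2BGR))
import pickle;pickle.dump((a,b),open(n+'.pkl','wb'))
E
python3 look.py l1; python3 -c "
from h import *
go2([.63,.035,.065],-42,75,90)"
```

```text
t 15.825 pos [0.6284 0.0378 0.0624] q [-0.37  1.03 -0.36  2.07  1.84  1.58  0.15] F [-0.3  0.1 -0.2] g -0.0
axes [[-0.67, -0.74, -0.01], [-0.19, 0.18, -0.97], [0.72, -0.65, -0.26]]
shift [ 0.1  -0.33  0.22] turn [-0.01 -0.11 -0.37]
```

Request:
arm_command([
  [1,[0,-0.39,-0.1],[0,0,0]],
  [1,[0,-0.39,-0.1],[0,0,0]],
  [1,[0,-0.39,-0.1],[0,0,0]],
  [1,[0,0,0],[0,0,0]],
])

```text
clock: 16.32
eef_pos: [0.6288, 0.0376, 0.0753]
ee_rot: [-0.319, 0.726, -0.556, 0.249]
ft_force: [-0.1, 0.1, 0.1]
grip_width: -0.002
```

Request:
arm_command([
  [1,[0,-0.39,-0.1],[0,0,0]],
  [1,[0,-0.39,-0.1],[0,0,0]],
  [1,[0,0,0],[0,0,0]],
])

```text
clock: 16.7
eef_pos: [0.6287, 0.0373, 0.0829]
ee_rot: [-0.32, 0.726, -0.556, 0.249]
ft_force: [-1.1, 0.1, -1.5]
grip_width: -0.0
```

Request:
arm_command([
  [1,[0,-0.39,-0.1],[0,0,0]],
  [1,[0,-0.39,-0.1],[0,0,0]],
  [1,[0,0,0],[0,0,0]],
])

```text
clock: 17.08
eef_pos: [0.6287, 0.0373, 0.0909]
ee_rot: [-0.32, 0.726, -0.556, 0.249]
ft_force: [-0.9, 0.2, -3.0]
grip_width: 0.0
```

Request:
arm_command([
  [1,[0,-0.48,-0.13],[0,0,0]],
  [1,[0,-0.48,-0.13],[0,0,0]],
  [1,[0,-0.48,-0.13],[0,0,0]],
  [1,[0,-0.48,-0.13],[0,0,0]],
  [1,[0,-0.48,-0.13],[0,0,0]],
  [1,[0,-0.48,-0.13],[0,0,0]],
  [1,[0,-0.48,-0.13],[0,0,0]],
  [1,[0,0,0],[0,0,0]],
])

```text
clock: 18.08
eef_pos: [0.6286, 0.0372, 0.1262]
ee_rot: [-0.319, 0.726, -0.556, 0.249]
ft_force: [-0.9, 1.7, -3.4]
grip_width: -0.002
```

Request:
arm_command([
  [1,[0,-0.48,-0.13],[0,0,0]],
  [1,[0,-0.48,-0.13],[0,0,0]],
  [1,[0,-0.48,-0.13],[0,0,0]],
  [1,[0,-0.48,-0.13],[0,0,0]],
  [1,[0,-0.48,-0.13],[0,0,0]],
  [1,[0,-0.48,-0.13],[0,0,0]],
  [1,[0,0,0],[0,0,0]],
])

```text
clock: 18.95
eef_pos: [0.6284, 0.037, 0.156]
ee_rot: [-0.319, 0.726, -0.556, 0.249]
ft_force: [0.2, 1.5, -4.1]
grip_width: -0.003
```

```bash
python3 look.py l2; python3 -c "
from h import *
go2([.63,.035,.17],-42,75,90)"
```

```text
t 19.05 pos [0.6283 0.037  0.1556] q [-0.34  0.82 -0.41  2.13  1.78  1.55  0.28] F [ 0.5  1.2 -3. ] g -0.0
axes [[-0.67, -0.74, -0.01], [-0.19, 0.18, -0.97], [0.72, -0.65, -0.26]]
shift [ 0.03 -1.46 -0.13] turn [-0.05 -0.13 -0.39]
```

View pics/l2.png

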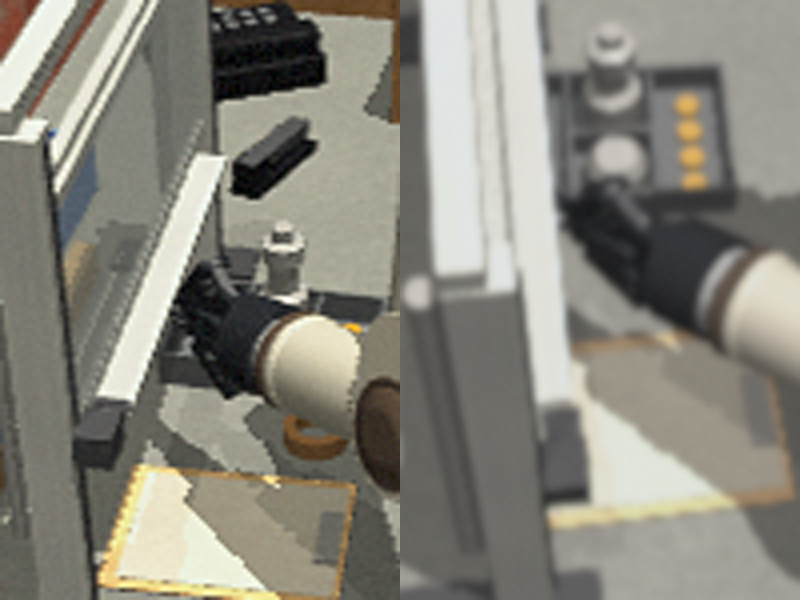

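Request:
arm_command([
  [1,[0,0.48,0.13],[0,0,0]],
  [1,[0,0.97,0.26],[0,0,0]],
  [1,[0,0.97,0.26],[0,0,0]],
  [1,[0,1.45,0.4],[0,0,0]],
  [1,[0,0.5,-2],[0,0,0]],
  [1,[0,0,-4],[0,0,0]],
  [1,[0,0,-4],[0,0,0]],
  [1,[0,-3,-1],[0,0,0]],
])

```text
clock: 20.05
eef_pos: [0.5519, 0.1081, 0.1664]
ee_rot: [-0.323, 0.726, -0.554, 0.249]
ft_force: [1.1, 0.5, -0.0]
grip_width: 0.003
```

```bash
python3 -c "
from h import *
go2([.54,.27,.2],-42,75,90)"
```

```text
t 20.05 pos [0.5519 0.1081 0.1664] q [-0.47  0.82 -0.52  2.16  1.6   1.68  0.23] F [ 1.1  0.5 -0. ] g 0.0
axes [[-0.67, -0.74, -0.0], [-0.19, 0.18, -0.97], [0.72, -0.64, -0.26]]
shift [-11.27  -0.15 -12.16] turn [ 0.17  0.19 -0.13]
```

Request:
arm_command([
  [1,[-1.5,0,-4],[0,0,0]],
  [1,[-2.4,0,-4],[0,0,0]],
  [1,[-2.4,0,-4.2],[0,0,0]],
  [1,[-2.5,0,0],[0,0,0]],
  [1,[-2.5,0,0],[0,0,0]],
  [1,[0,0,0],[0,0,0]],
])

```text
clock: 20.8
eef_pos: [0.5424, 0.2683, 0.2]
ee_rot: [-0.32, 0.726, -0.555, 0.249]
ft_force: [-0.7, -0.2, 0.0]
grip_width: -0.005
```

```bash
python3 look.py l3; python3 -c "
from h import *
import pickle
f=grab('wrist');pickle.dump(f,open('w3.pkl','wb'))
im=cv2.rotate(f['img'],cv2.ROTATE_90_CLOCKWISE)
cv2.imwrite('pics/w3.png',cv2.cvtColor(im,cv2.COLOR_RGB2BGR))
print(ctrl.get_state()['eef_pos'],ctrl.get_state()['joints'].round(2))
for p in([.615,.23,.194],[.61,.215,.155]): print(proj(f,p))"
```

```text
[0.54184036 0.26637525 0.19975046] [-0.65  0.87 -0.59  1.86  1.46  1.82  0.4 ]
[[234.33656081 229.86500831]]
[[278.75607792 205.36225099]]
```

View pics/w3.png

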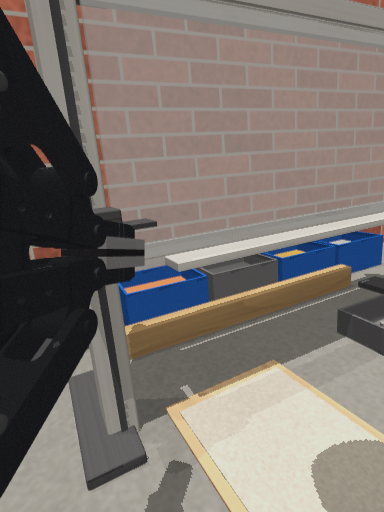

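```bash
python3 -c "
import pickle,cv2
f=pickle.load(open('w3.pkl','rb'));im=cv2.rotate(f['img'],cv2.ROTATE_90_CLOCKWISE)[200:285,110:220]
im=cv2.resize(im,None,fx=7,fy=7,interpolation=cv2.INTER_CUBIC)
cv2.imwrite('pics/w3c.png',cv2.cvtColor(im,cv2.COLOR_RGB2BGR))"
```

```text
(no output)
```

View pics/w3c.png

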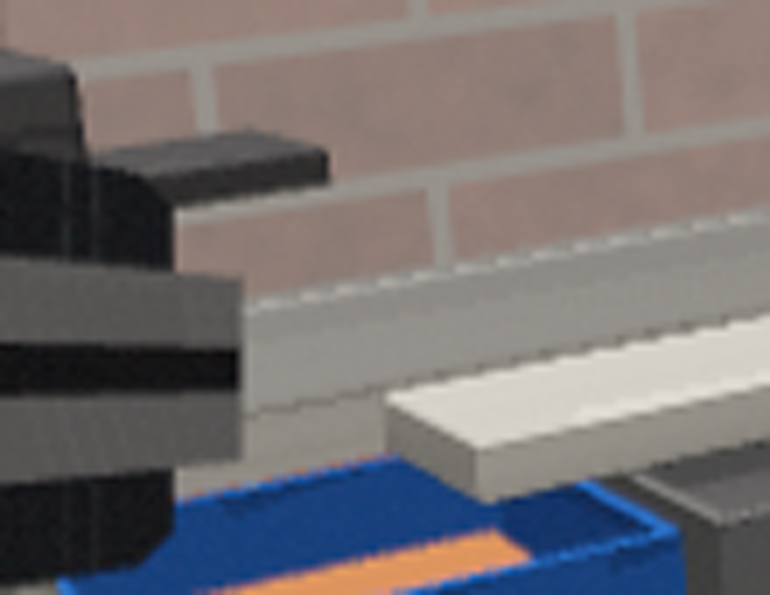

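```bash
cat > m3.py <<'E'
from h import *
import pickle
f=pickle.load(open('w3.pkl','rb'))
def orig(x,y): a,b=110+x/7-.43,200+y/7-.43; return (b,383-a)
def hp(uv,hx,O):
    Rz=R.from_euler('z',2.4,degrees=True);c,d=ray(f,uv);n=Rz.apply([1,0,0]);O=np.array(O)
    t=(hx-n@(c-O))/(n@d);p=c+t*d;return Rz.inv().apply(p-O).round(4)
for O in([.649,.025,0],[.645,.025,0]):
    for n,xy,hx in[('ptr front inner top',(328,152),-.035),('ptr front inner bot',(328,186),-.035),('ptr back inner top',(250,130),-.009),('lip low',(482,503),-.03),('lip top',(480,447),-.03),('lip back top',(388,397),0)]:
        print(n,hp(orig(*xy),hx,O))
E
python3 m3.py
```

```text
ptr front inner top [-0.035   0.2059  0.2052]
ptr front inner bot [-0.035   0.2063  0.2016]
ptr back inner top [-0.009   0.2057  0.2054]
lip low [-0.03    0.1897  0.1607]
lip top [-0.03    0.1893  0.1675]
lip back top [-0.      0.1884  0.1675]
ptr front inner top [-0.035   0.2072  0.2058]
ptr front inner bot [-0.035   0.2076  0.2022]
ptr back inner top [-0.009   0.2068  0.2059]
lip low [-0.03    0.1913  0.1621]
lip top [-0.03    0.1908  0.1688]
lip back top [0.     0.1898 0.1686]
```

Request:
arm_command([
  [1,[2.5,1.5,0],[0,0,0]],
  [1,[2.5,1.5,0],[0,0,0]],
  [1,[2.4,1.5,4],[0,0,0]],
  [1,[2.4,1.5,4],[0,0,0]],
  [1,[1.5,1,4],[0,0,0]],
  [1,[0,0,0],[0,0,0]],
])

```text
clock: 21.7
eef_pos: [0.5392, 0.1127, 0.1002]
ee_rot: [-0.319, 0.725, -0.558, 0.246]
ft_force: [-0.7, 0.2, 0.7]
grip_width: 0.001
```

```bash
python3 -c "
from h import *
go2([.6285,.037,.125],-42,75,90)"
```

```text
t 21.7 pos [0.5392 0.1127 0.1002] q [-0.52  0.98 -0.47  2.12  1.61  1.7   0.11] F [-0.7  0.2  0.7] g 0.0
axes [[-0.68, -0.74, -0.0], [-0.19, 0.17, -0.97], [0.71, -0.65, -0.26]]
shift [-0.45 -5.39 10.67] turn [-0.16 -0.46 -0.14]
```

Request:
arm_command([
  [1,[-0.1,-0.6,2.1],[0,0,0]],
  [1,[-0.1,-0.6,2.1],[0,0,0]],
  [1,[-0.1,-0.6,2.1],[0,0,0]],
  [1,[-0.1,-0.6,2.2],[0,0,0]],
  [1,[0,-0.6,2.2],[0,0,0]],
  [1,[0,-1.2,0],[0,0,0]],
  [1,[0,-1.2,0],[0,0,0]],
  [1,[0,0,0],[0,0,0]],
])

```text
clock: 22.7
eef_pos: [0.6296, 0.0426, 0.1268]
ee_rot: [-0.319, 0.726, -0.556, 0.25]
ft_force: [-0.2, 0.7, -0.8]
grip_width: -0.001
```

```bash
python3 -c "
from h import *
go2([.6285,.037,.1985],-42,75,90)"
```

```text
t 22.7 pos [0.6296 0.0426 0.1268] q [-0.36  0.89 -0.38  2.11  1.79  1.55  0.23] F [-0.2  0.7 -0.8] g -0.0
axes [[-0.67, -0.74, -0.01], [-0.19, 0.18, -0.97], [0.72, -0.65, -0.26]]
shift [ 0.43 -7.   -1.56] turn [-0.06 -0.04 -0.49]
```

Request:
arm_command([
  [1,[0.2,-0.47,-0.11],[0,0,0]],
  [1,[0.2,-0.47,-0.11],[0,0,0]],
  [1,[0,-0.47,-0.11],[0,0,0]],
  [1,[0,-0.47,-0.11],[0,0,0]],
  [1,[0,-0.47,-0.11],[0,0,0]],
  [1,[0,-0.47,-0.11],[0,0,0]],
  [1,[0,-0.47,-0.11],[0,0,0]],
  [1,[0,-0.47,-0.11],[0,0,0]],
])

```text
clock: 23.7
eef_pos: [0.6272, 0.0382, 0.1637]
ee_rot: [-0.32, 0.726, -0.555, 0.249]
ft_force: [-2.3, 2.8, -4.4]
grip_width: 0.003
```

Request:
arm_command([
  [1,[0,-0.47,-0.11],[0,0,0]],
  [1,[0,-0.47,-0.11],[0,0,0]],
  [1,[0,-0.47,-0.11],[0,0,0]],
  [1,[0,-0.47,-0.11],[0,0,0]],
  [1,[0,-0.47,-0.11],[0,0,0]],
  [1,[0,0,0],[0,0,0]],
])

```text
clock: 24.45
eef_pos: [0.6277, 0.0375, 0.1885]
ee_rot: [-0.32, 0.726, -0.556, 0.249]
ft_force: [-3.8, 3.6, -4.5]
grip_width: -0.0
```

```bash
python3 -c "
from h import *
go2([.6285,.037,.199],-42,75,90)"
```

```text
t 24.45 pos [0.6277 0.0375 0.1885] q [-0.34  0.74 -0.41  2.15  1.75  1.53  0.33] F [-3.8  3.6 -4.5] g -0.0
axes [[-0.67, -0.74, -0.01], [-0.19, 0.18, -0.97], [0.72, -0.65, -0.26]]
shift [-0.03 -1.04 -0.18] turn [-0.03 -0.1  -0.39]
```

Request:
arm_command([
  [1,[0,-0.4,-0.12],[0,0,0]],
  [1,[0,-0.4,-0.1],[0,0,0]],
  [1,[0,-0.26,-0.05],[0,0,0]],
  [1,[0,0,0],[0,0,0]],
])

```text
clock: 24.95
eef_pos: [0.6278, 0.0371, 0.1995]
ee_rot: [-0.319, 0.726, -0.556, 0.249]
ft_force: [-4.0, 3.3, -4.5]
grip_width: 0.004
```

Request:
arm_command([
  [1,[0,0.48,0.13],[0,0,0]],
  [1,[0,0.97,0.26],[0,0,0]],
  [1,[0,0.97,0.26],[0,0,0]],
  [1,[0,1.45,0.4],[0,0,0]],
  [1,[0,0.5,-2],[0,0,0]],
  [1,[0,0,-4],[0,0,0]],
  [1,[0,0,-4],[0,0,0]],
  [1,[0,0,-4],[0,0,0]],
])

```text
clock: 25.95
eef_pos: [0.5253, 0.1304, 0.1906]
ee_rot: [-0.32, 0.726, -0.556, 0.249]
ft_force: [0.6, 0.1, -0.0]
grip_width: -0.003
```

```bash
python3 -c "
from h import *
go2([.538,.262,.23],-42,75,90)"
```

```text
t 25.95 pos [0.5253 0.1304 0.1906] q [-0.53  0.77 -0.54  2.16  1.5   1.7   0.24] F [ 0.6  0.1 -0. ] g -0.0
axes [[-0.67, -0.74, -0.01], [-0.19, 0.18, -0.97], [0.72, -0.65, -0.26]]
shift [-10.64  -1.71  -8.62] turn [-0.04 -0.06 -0.35]
```

Request:
arm_command([
  [1,[-1.5,0,-2.5],[0,0,0]],
  [1,[-2.2,0,-2.5],[0,0,0]],
  [1,[-2.3,0,-2.5],[0,0,0]],
  [1,[-2.5,0.4,-1],[0,0,0]],
  [1,[-2.4,0.5,0],[0,0,0]],
  [1,[0,0,0],[0,0,0]],
])

```text
clock: 26.7
eef_pos: [0.5369, 0.2677, 0.2037]
ee_rot: [-0.32, 0.726, -0.555, 0.249]
ft_force: [-0.0, -0.3, -0.3]
grip_width: -0.001
```

```bash
python3 -c "
from h import *
import pickle
f=grab('wrist');pickle.dump(f,open('w4.pkl','wb'))
im=cv2.rotate(f['img'],cv2.ROTATE_90_CLOCKWISE)[195:280,110:220]
im=cv2.resize(im,None,fx=7,fy=7,interpolation=cv2.INTER_CUBIC)
cv2.imwrite('pics/w4c.png',cv2.cvtColor(im,cv2.COLOR_RGB2BGR))
print(ctrl.get_state()['eef_pos'])"
```

```text
[0.53655872 0.26667826 0.20376367]
```

View pics/w4c.png

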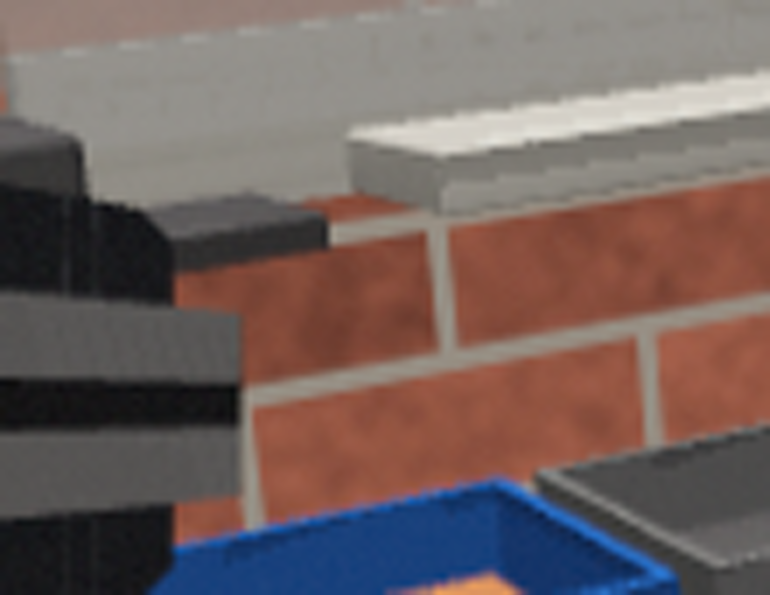

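```bash
sed -e "s/w3.pkl/w4.pkl/; s/200+y/195+y/; s/(328,152)/(328,216)/; s/(328,186)/(328,250)/; s/(250,130)/(250,194)/; s/(482,503)/(440,213)/; s/(480,447)/(440,157)/; s/(388,397)/(350,138)/" m3.py > m4.py; python3 m4.py
```

```text
ptr front inner top [-0.035   0.2057  0.2054]
ptr front inner bot [-0.035   0.2062  0.2016]
ptr back inner top [-0.009   0.2058  0.2054]
lip low [-0.03    0.1902  0.2029]
lip top [-0.03    0.1895  0.2093]
lip back top [0.     0.1887 0.2092]
ptr front inner top [-0.035  0.207  0.206]
ptr front inner bot [-0.035   0.2075  0.2023]
ptr back inner top [-0.009   0.207   0.2059]
lip low [-0.03    0.1918  0.2035]
lip top [-0.03    0.1911  0.2098]
lip back top [-0.      0.1901  0.2097]
```

```bash
python3 -c "
from h import *
aim([.25,0,-.97],[.40,.05,.33])"
```

```text
t 26.75 pos [0.5366 0.2667 0.2038] q [-0.67  0.85 -0.57  1.87  1.44  1.81  0.4 ] F [-0.2  0.8 -0.6] g 0.0
axes [[-0.67, -0.74, -0.01], [-0.19, 0.18, -0.97], [0.72, -0.65, -0.26]]
shift [ 25.16 -13.46   0.99] turn [-63.5 -11.6   0. ]
```

Request:
arm_command([
  [1,[3.6,-3.5,-1.5],[0,0,0]],
  [1,[4.2,-2.2,0],[0,0,0]],
  [1,[4.2,-2,0],[0,0,0]],
  [1,[4.2,-2,0],[0,0,0]],
  [1,[4.2,-2,0],[0,0,0]],
  [1,[4.2,-2,1],[0,0,0]],
  [1,[0,0,0],[0,0,0]],
])

```text
clock: 27.62
eef_pos: [0.394, 0.0623, 0.339]
ee_rot: [-0.317, 0.726, -0.556, 0.251]
ft_force: [0.7, 0.3, 0.1]
grip_width: -0.0
```

Request:
arm_command([
  [1,[0,0,0],[-9.1,-1.7,0]],
  [1,[0,0,0],[-9.1,-1.7,0]],
  [1,[0,0,0],[-9.1,-1.7,0]],
  [1,[0,0,0],[-9.1,-1.7,0]],
  [1,[0,0,0],[-9.1,-1.7,0]],
  [1,[0,0,0],[-9.1,-1.7,0]],
  [-1,[0,0,0],[-9.1,-1.7,0]],
  [-1,[0,0,0],[0,0,0]],
])

```text
clock: 28.62
eef_pos: [0.3975, 0.0625, 0.3324]
ee_rot: [-0.45, 0.884, -0.067, 0.111]
ft_force: [-0.5, 0.6, -0.4]
grip_width: 0.421
```

```bash
python3 -c "
from h import *
go2([.42,-.103,.20],2.4,15,180)"
```

```text
t 28.625 pos [0.3975 0.0625 0.3324] q [-0.5  -0.28  0.15  2.18  0.17  1.01  2.09] F [-0.5  0.6 -0.4] g 0.42
axes [[-0.57, -0.81, -0.14], [-0.78, 0.59, -0.22], [0.26, -0.02, -0.97]]
shift [13.93 -8.55 13.68] turn [-1.52 -0.91 51.8 ]
```

Request:
arm_command([
  [-1,[0,0,0],[0,1,8.6]],
  [-1,[0,0,0],[0,1,8.6]],
  [-1,[0,0,0],[0,1,8.6]],
  [-1,[0,0,0],[0,1,8.6]],
  [-1,[0,0,0],[0,1,8.6]],
  [-1,[0,0,0],[0,1,8.6]],
  [-1,[0,0,0],[0,0,0]],
])

```text
clock: 29.5
eef_pos: [0.3961, 0.0649, 0.3318]
ee_rot: [-0.021, 0.995, -0.037, 0.085]
ft_force: [-0.1, -0.9, 0.4]
grip_width: 1.002
```

```bash
python3 -c "
from h import *
go2([.415,-.105,.14],2.4,8,180)
f=grab('wrist','w5.png')
import pickle;pickle.dump(f,open('w5.pkl','wb'))
for p in([.465,-.038,.036],[.466,-.171,.036]): print(proj(f,p))"
```

```text
t 29.5 pos [0.3961 0.0649 0.3318] q [-0.35 -0.2   0.01  2.11  0.14  1.09  1.21] F [-0.1 -0.9  0.4] g 1.0
axes [[-0.98, -0.05, -0.17], [-0.04, 1.0, -0.08], [0.17, -0.07, -0.98]]
shift [  2.17 -15.53  20.35] turn [-4.39  1.68  0.31]
[[197.662014  159.1982967]]
[[111.7091473  154.47698552]]
```

Request:
arm_command([
  [-1,[0.4,-3.1,4],[-1.1,0.4,0]],
  [-1,[0.4,-3.1,4],[-1.1,0.4,0]],
  [-1,[0.5,-3.1,4],[-1.1,0.4,0]],
  [-1,[0.5,-3.1,4],[-1.1,0.5,0.3]],
  [-1,[0.5,-3.1,4],[0,0,0]],
  [-1,[0,0,0],[0,0,0]],
])

```text
clock: 30.3
eef_pos: [0.4088, -0.0979, 0.1348]
ee_rot: [-0.019, 0.998, 0.003, 0.067]
ft_force: [-1.6, 0.4, 0.2]
grip_width: 0.998
```

```bash
python3 -c "
from h import *
go2([.42,-.105,.006],2.4,8,180)"
```

```text
t 30.3 pos [ 0.4088 -0.0979  0.1348] q [-0.14  0.13  0.37  2.31 -0.16  0.58  1.95] F [-1.6  0.4  0.2] g 1.0
axes [[-0.99, -0.04, -0.13], [-0.04, 1.0, 0.0], [0.13, 0.01, -0.99]]
shift [ 0.64 -0.79 12.91] turn [ 0.15 -0.33 -0.19]
```

Request:
arm_command([
  [-1,[0.2,-0.3,4],[0,0,0]],
  [-1,[0.2,-0.2,4],[0,0,0]],
  [-1,[0.2,0,3.5],[0,0,0]],
  [-1,[0,0,1.2],[0,0,0]],
  [-1,[0,0,0],[0,0,0]],
])

```text
clock: 30.92
eef_pos: [0.425, -0.1001, 0.0118]
ee_rot: [-0.021, 0.997, 0.004, 0.071]
ft_force: [-0.7, -0.3, 0.2]
grip_width: 0.999
```

```bash
python3 -c "
from h import *
go2([.555,-.1,.006],2.4,8,180)"
```

```text
t 30.925 pos [ 0.425  -0.1001  0.0118] q [ 0.04  0.44  0.18  2.33 -0.46  0.26  2.25] F [-0.7 -0.3  0.2] g 1.0
axes [[-0.99, -0.04, -0.14], [-0.04, 1.0, 0.0], [0.14, 0.01, -0.99]]
shift [-12.78  -0.53   2.41] turn [ 0.26  0.13 -0.06]
```

Request:
arm_command([
  [-1,[-1,0,0.5],[0,0,0]],
  [-1,[-0.8,0,0.3],[0,0,0]],
  [-1,[-0.5,0,0.07],[0,0,0]],
  [-1,[-0.5,0,0.07],[0,0,0]],
  [-1,[-0.5,0,0.07],[0,0,0]],
  [-1,[-0.5,0,0.07],[0,0,0]],
])

```text
clock: 31.68
eef_pos: [0.4615, -0.0997, 0.0056]
ee_rot: [-0.019, 0.997, 0.004, 0.069]
ft_force: [-6.8, -2.1, 5.3]
grip_width: 0.999
```

Request:
arm_command([
  [-1,[-0.5,0,0.07],[0,0,0]],
  [-1,[-0.5,0,0.07],[0,0,0]],
  [-1,[-0.5,0,0.07],[0,0,0]],
  [-1,[-0.5,0,0.07],[0,0,0]],
  [-1,[-0.5,0,0.07],[0,0,0]],
  [-1,[-0.5,0,0.07],[0,0,0]],
  [-1,[-0.5,0,0.07],[0,0,0]],
  [-1,[-0.5,0,0.07],[0,0,0]],
])

```text
clock: 32.67
eef_pos: [0.5015, -0.0976, 0.0056]
ee_rot: [-0.019, 0.997, 0.004, 0.069]
ft_force: [-6.2, -0.0, 2.7]
grip_width: 1.004
```

```bash
python3 look.py l5; python3 -c "
from h import *
go2([.555,-.1,.006],2.4,8,180)"
```

```text
t 32.775 pos [ 0.5029 -0.0976  0.0057] q [-0.03  0.54  0.23  2.16 -0.45  0.35  2.18] F [-1.3  0.3 -2.9] g 1.0
axes [[-0.99, -0.04, -0.14], [-0.04, 1.0, 0.0], [0.14, 0.01, -0.99]]
shift [-5.15 -0.45  0.69] turn [ 0.23 -0.01 -0.15]
```

View pics/l5.png

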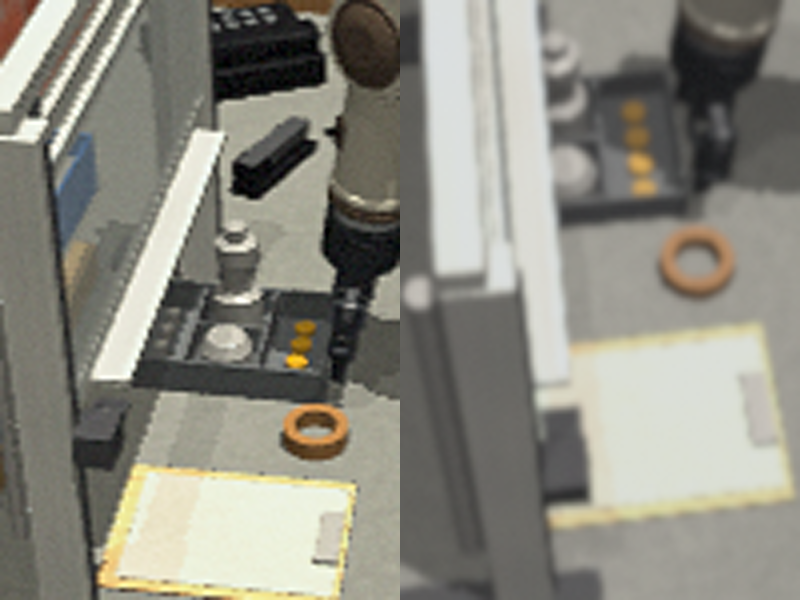

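Request:
arm_command([
  [-1,[-0.5,0,0.07],[0,0,0]],
  [-1,[-0.5,0,0.07],[0,0,0]],
  [-1,[-0.5,0,0.07],[0,0,0]],
  [-1,[-0.5,0,0.07],[0,0,0]],
  [-1,[-0.5,0,0.07],[0,0,0]],
  [-1,[-0.5,0,0.07],[0,0,0]],
  [-1,[-0.5,0,0.07],[0,0,0]],
  [-1,[-0.5,0,0.07],[0,0,0]],
])

```text
clock: 33.78
eef_pos: [0.545, -0.0961, 0.0065]
ee_rot: [-0.02, 0.997, 0.003, 0.071]
ft_force: [-2.4, 0.6, -2.7]
grip_width: 0.995
```

Request:
arm_command([
  [-1,[-0.3,0,0.04],[0,0,0]],
  [-1,[-0.2,0,0.03],[0,0,0]],
  [-1,[-0.2,0,0.03],[0,0,0]],
])

```text
clock: 34.15
eef_pos: [0.5514, -0.0959, 0.0065]
ee_rot: [-0.02, 0.997, 0.003, 0.071]
ft_force: [-4.1, 0.2, 0.8]
grip_width: 0.998
```

Request:
arm_command([
  [-1,[-0.2,0,0.03],[0,0,0]],
  [-1,[-0.2,0,0.03],[0,0,0]],
])

```text
clock: 34.4
eef_pos: [0.5559, -0.0957, 0.0065]
ee_rot: [-0.02, 0.997, 0.003, 0.071]
ft_force: [-3.0, 0.4, -0.6]
grip_width: 0.997
```

Request:
arm_command([
  [-1,[-0.2,0,0.03],[0,0,0]],
  [-1,[-0.2,0,0.03],[0,0,0]],
])

```text
clock: 34.65
eef_pos: [0.5599, -0.0956, 0.0065]
ee_rot: [-0.02, 0.997, 0.003, 0.071]
ft_force: [-4.2, -0.5, 0.9]
grip_width: 1.003
```

Request:
arm_command([
  [-1,[-0.2,0,0.03],[0,0,0]],
  [-1,[-0.1,0,0.01],[0,0,0]],
])

```text
clock: 34.9
eef_pos: [0.5625, -0.0955, 0.0064]
ee_rot: [-0.02, 0.997, 0.003, 0.071]
ft_force: [-7.3, -0.0, 4.2]
grip_width: 0.999
```

Request:
arm_command([
  [-1,[-0.2,0,0.03],[0,0,0]],
  [-1,[-0.1,0,0.01],[0,0,0]],
])

```text
clock: 35.15
eef_pos: [0.5626, -0.0954, 0.006]
ee_rot: [-0.02, 0.997, 0.004, 0.068]
ft_force: [-14.2, -0.4, 9.8]
grip_width: 0.997
```

```bash
python3 look.py l6; python3 - <<'E'
from h import *
st=ctrl.get_state();print(st['eef_pos'],st['ft_force'],st['torque'])
E
```

```text
[ 0.56255534 -0.09541516  0.00594651] [-13.59664896  -0.55817961   8.97913709] [ 3.90838186e-04  2.45788281e+00 -5.08426848e-02]
```

Request:
arm_command([
  [-1,[-0.2,0,0.03],[0,0,0]],
  [-1,[0,0,0],[0,0,0]],
  [-1,[0,0,0],[0,0,0]],
  [-1,[0.3,0,-0.04],[0,0,0]],
  [-1,[0.6,0,-0.08],[0,0,0]],
  [-1,[1,0,-0.14],[0,0,0]],
  [-1,[3,0,-0.4],[0,0,0]],
  [-1,[3,0,-1],[0,0,0]],
])

```text
clock: 36.25
eef_pos: [0.4874, -0.0985, 0.012]
ee_rot: [-0.02, 0.997, 0.003, 0.072]
ft_force: [0.4, -0.8, 0.1]
grip_width: 0.998
```

Request:
arm_command([
  [-1,[2.5,0,-4],[0,0,0]],
  [-1,[1.5,0,-5],[0,0,0]],
  [-1,[0,0,-6],[0,0,0]],
  [-1,[0,0,-6],[0,0,0]],
  [-1,[0,0,-6],[0,0,0]],
  [-1,[0,0,0],[0,-10,0]],
  [-1,[0,0,0],[0,-10,0]],
  [-1,[0,0,0],[0,0,0]],
])

```text
clock: 37.25
eef_pos: [0.4076, -0.1014, 0.2726]
ee_rot: [-0.018, 0.975, 0.012, 0.219]
ft_force: [0.8, -1.0, 0.4]
grip_width: 1.002
```

```bash
python3 - <<'E'
from h import *
import pickle
fs={n:grab(n) for n in('scene','side','wrist')};pickle.dump(fs,open('f9.pkl','wb'))
c=lambda f,x0,y0:cv2.resize(f['img'][y0:y0+150,x0:x0+100],(400,600),interpolation=cv2.INTER_CUBIC)
cv2.imwrite('pics/e1.png',cv2.cvtColor(np.hstack([c(fs['side'],190,120),c(fs['scene'],170,130)]),cv2.COLOR_RGB2BGR))
cv2.imwrite('pics/e2.png',cv2.cvtColor(cv2.resize(fs['wrist']['img'],(800,600)),cv2.COLOR_RGB2BGR))
print(ctrl.get_state()['eef_pos'],ctrl.get_state()['clock'])
for p in([.775,-.1,.04],[.575,-.1,.036]): print(proj(fs['wrist'],p))
E
```

```text
[ 0.41107082 -0.10004024  0.27390894] 37.4
[[242.66781178 265.22095893]]
[[245.66084956 185.37486794]]
```

View pics/e1.png

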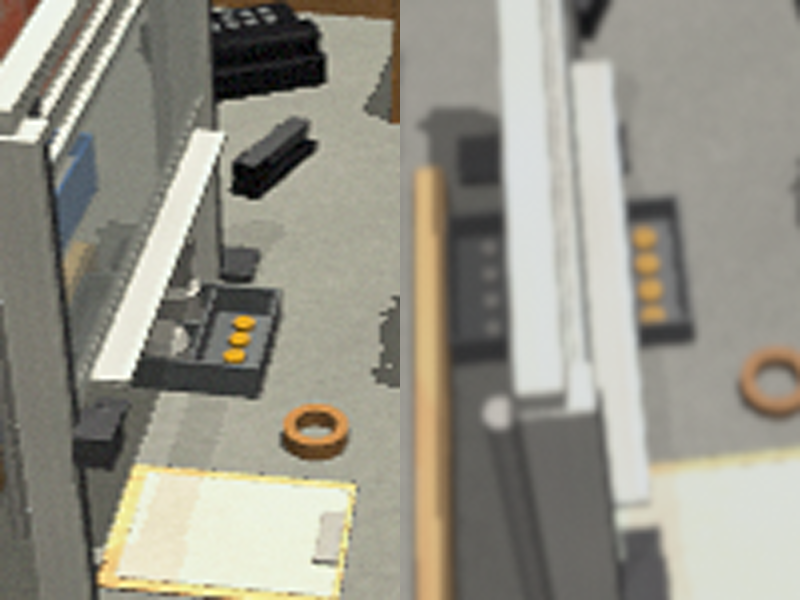

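View pics/e2.png

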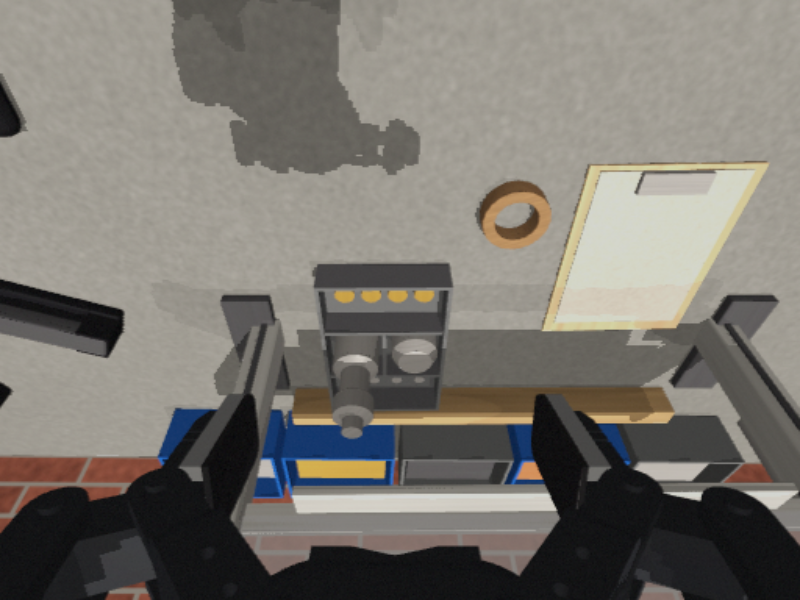

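```bash
python3 - <<'E'
from h import *
import pickle
f=pickle.load(open('f9.pkl','rb'))['wrist']
s=lambda x,y,z:atz(f,(x/1.5625,y/1.5625),z)
a,b=s(316,288,.036),s(452,287,.036)
c,d=s(294,418,0.04),s(672,416,0.04);e,g=s(328,412,.036),s(440,409,.036)
for p in(a,b,c,d,e,g): print(p.round(4))
y=lambda p,q:np.degrees(np.arctan2(-(q-p)[0],(q-p)[1]))
print('yaw near',y(a,b),'stop',y(c,d),'far',y(e,g),'len',np.linalg.norm((a+b)/2-(e+g)/2), 'F',ctrl.get_state()['ft_force'])
E
```

```text
[ 0.5749 -0.1631  0.036 ]
[ 0.5697 -0.0366  0.036 ]
[ 0.7852 -0.2039  0.04  ]
[0.7699 0.2627 0.04  ]
[ 0.7773 -0.1625  0.036 ]
[ 0.7677 -0.0261  0.036 ]
yaw near 2.3836713472003344 stop 1.8746861380954596 far 4.0523378920387 len 0.20026408546953686 F [ 0.34733611  0.25598441 -0.27559856]
```

```bash
python3 -c "
from h import *
print(ctrl.hand_in(),ctrl.get_state()['clock'])"
```

```text
the job is handed in; nothing more can be done
the job is handed in; nothing more can be done
```

The job is handed in at about 37.5 s. The sash stays at the pointer and the tray is home against the back stop. Both parts are upright in their pockets. Hand-in reports no verdict.

- **Sash:** I pushed it up with the shut fingers under the lip, let it settle once to measure how far the released edge was from the pointer, then raised it by that amount. A close-up after release put the lower edge at 0.201 to 0.203 m and the pointer's mid-thickness at 0.2035 m, so it sits about 1–2 mm low. It looked unchanged in the side view after the tray went in.
- **Tray:** I pushed it slowly with the open fingers until it stopped against the back stop at about 14 N, pressed slightly further, and backed off.
    - The near edge's yaw measures 2.4°. The stop's measures 1.9° in the last picture and 2.2° in the first one.
    - One reading disagreed: the tray's far rim came out at 4.1°. That edge is short and blurred in the picture, so I trusted the near edge.
- **Rest of the scene:** the valve and cap are upright in the last picture. The tape and stapler look unmoved in the last views. The mug and mouse were not checked at the end; the arm passed above the mug without any contact force. The robot was clear of everything, with the wrist force near zero.

About 10 s went on finding a reachable arm pose for getting under the lip.

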